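# Load the spring-loaded plate holder and lock it

### The job

Load the lipped rail holder on the table from its open end: the spacer bar first, then the framed glass tile with its long side along the rails, and last the locking block with the raised middle, each lying flat and square across the rails. Press the locking block in until both side catches snap out behind it, so that the whole row stays clamped against the spring pad when you let go. Do not crush the glass tile, and leave the other things on the table where they are.

Things in the scene. Friction and masses are not known exactly. Their poses are not given: they have to be found in the camera images.
- holder: Fixed aluminium holder: two parallel rails 68 mm apart inside, 20 mm high, 10 mm thick, on the bare table, closed at the far end. Lips on top overhang the channel 5 mm a side (58 mm slot, 16 mm clear under them): parts enter only through the mouth, where 14 mm high guides flare out over 30 mm to 90 mm width. Origin: on the table, mid-mouth; x inward along the rails, y across, z up.
- pad (a joint): Sprung pad at the closed end: 0 = free (m), grows as the row presses it inward, about 0.012 when locked, solid stop at 0.017; 2 N at 0, 6 N at the stop. Pad, back stop and catches sit on one steel frame, clamped on the holder d = 0 to 16 mm inward (d not given: feel or see it): free pad face at holder x = 192 mm + d.
- catch_r (a joint): Right one of a pair of sprung teeth, on the -y rail, 10 mm high, 8 mm out (52 mm between the two); ramp 20 mm long towards the mouth, flat inner face at holder x = 30 mm + d. 0 = out (m), grows as a part sliding past presses it into the rail; snaps out behind the part and holds its outer edge. Pushing the row home takes up to about 12 N; after the snap up to 5 mm of travel, then it is solid.
- catch_l (a joint): The same tooth opposite, on the +y rail; 0 = out (m).
- spacer_c (a point): Centre of the spacer bar, a plain loose aluminium bar 40 x 62 x 13 mm with two dark plugs on top, lying flat. x along its 40 mm side (lies along the rails when loaded, either way round), y along the 62 mm side, z up. 0.09 kg.
- tile_c (a point): Centre of the loose black glass tile in its black frame, 62 x 88 x 13 mm, lying flat. x along its 62 mm side, y along its 88 mm side (lies along the rails when loaded, either way round), z up. 0.12 kg. It must not be pressed against the spacer bar with more than 35 N.
- keeper_c (a point): Centre of the loose locking block, grey plastic: a plate 46 x 62 x 13 mm with a raised middle 24 x 40 mm, 23.5 mm high in all; this point is 11.5 mm above its underside. x along its 46 mm side (lies along the rails when loaded, either way round), y along the 62 mm side, z up. 0.1 kg.
- sanding_block: Bystander: wooden sanding block 48 x 85 x 25 mm, origin under its centre.
- rubber_block: Bystander: rubber with a paper sleeve 25 x 52 x 18 mm, origin under its centre.
- parts_pot: Bystander: small round white pot with a green lid, 45 mm across, 43 mm high, origin under its centre.
- coupon_rack: Bystander: black slotted rack 46 x 110 x 20 mm, origin under its centre.
- tweezers: Bystander: tweezers lying on their side, 18 x 120 x 8 mm, origin under their centre.

How it is judged:
By the outcome, as a careful person would: the job done as asked, in the order asked, and still so for the second after the job is handed in, with the robot touching nothing.
It also fails if it takes over 72 s, if anything falls off the work surface, if the arm or the gripper's body presses on something with over 40 N, if the wrist force passes 120 N, or if a joint passes its speed limit or range.

### The arm

A 6-joint arm with a two-finger parallel gripper is mounted at the origin on a cart in front of the work surface, level with it; the furniture and walls round the work are solid. World frame = base frame: x ahead of the robot, y to its left, z up, the work surface at z = 0. Lengths are in m, angles in rad, forces in N, time in s.
With the tool pointing down it reaches from about 0.25 to 0.775 m from the base axis. Payload 4 kg.
Tool frame: the origin (TCP) lies between the finger pads; the fingertips stand 22 mm ahead of it and the grasp point (between the pads) lies 3 mm ahead of it; z points along the fingers, y is the direction in which the jaws open and shut (so a half turn about z gives the same grasp; the last joint's range is limited). The gripper opens to 85 mm and grips with 20 to 120 N. Pads are 22 mm wide; open, the fingers measure 114 mm over their backs; the gripper's body (76 mm by 85 mm) begins 54 mm behind the grasp point. The pads swing forward as they close: fully open they stand 13 mm farther back than shut.
Start: joints at [-1.375, 0.087, 1.371, -0, 1.684, -0.103], TCP at [0.162, -0.526, 0.215] pointing down, gripper open.
Joint ranges: [-3.1, 3.1], [-0.76, 2.03], [0.27, 2.55], [-1.08, 4.22], [0.17, 2.65], [-2.57, 2.57]. Speed limits (rad/s): [2.79, 2.79, 3.14, 3.14, 3.14, 3.14].

### API

Orientations are given as a unit quaternion [x, y, z, w].
In Python, from bench import ctrl gives the robot as it stands.
- The arm moves only by the shell command python3 -m crank 'ROWS' [OPENING] [FORCE]. ROWS is JSON, a list of rows, each an object with "travel": the shift along the world's x, y, z in mm, a list of three; "twist": the turn, a rotation vector about the world's x, y, z in rad, a list of three. In form: [{"travel": [tx, ty, tz], "twist": [wx, wy, wz]}, ...]. A call has 1 to 8 rows; each row shifts and turns the commanded pose from where the row before left it; what a row does not reach is not made up. A row lasts 1/12 s, in which the tool goes at most 41.7 mm and 7.16 degrees, less where a joint would pass 70% of its speed; a pose out of reach is approached as far as the arm can. A call is refused whole if a number of a shift passes 41.7 or a number of a turn 0.125, either way. A call with a gripper value outside its range is refused whole. OPENING is the opening in per cent of the stroke, from 0 (shut) to 100 (fully open), set as the call begins (- or left out, the last holds). The fingers move at their own pace and stop on an object; FORCE is the grip in N (left out, the last holds). Time passes only in rows, so rows that do not move let the fingers close. It gives the time, the measured TCP pose, the force and the opening at its end, in the units of the state.
- ctrl.get_state(): the state, without advancing time (a new reading comes with each control period).
- ctrl.camera(name): name is "scene" or "top" or "wrist"; returns the picture (420x560x3 uint8, red, green, blue); there is no depth.
- ctrl.camera_info(name): a dict with "mtx" (3x3 intrinsics, pixels), "distortion" ([k1, k2, p1, p2, k3] as OpenCV has them; the pictures are not rectified), "position" and "attitude" of the camera in the world. Camera axes: x right, y down, z forward; pixel columns grow to the right and rows downward; lengths in m; the calibration is good to about 2 mm. A picture is of the moment at which its call begins: read the wrist's pose just before it. camera_info takes no time and is no camera call; for the wrist camera it gives the pose at the moment of the call.
- ctrl.hand_in(): hands the job in, once; it reports no verdict.
The state is a dict: "t": time; "joint_positions": joint angles; "qvel": joint speeds; "joint_torque": joint torques, N m; "position": TCP position; "orientation": TCP orientation; "wrist_force": force on the tool from outside, world axes, zero at the start; "ft_torque": the same for the moment, N m; "gripper_width": opening from 0.0 (shut) to 1.0 (fully open).
Only numpy, scipy, OpenCV 4.12 (cv2) and the standard library are available. Lean on these libraries where they do the work, as an engineer would, in place of code of your own. Each camera call takes 0.05 s, during which the arm holds its last target.

## Working session

There is one attempt and no reset: what is moved stays moved. The work goes in short steps, Python scripts to look and compute and a shell command to move; the robot and the scene stay as the last step left them, time stands still between calls to the robot, and variables do not carry over. Pictures are saved under pics/ and viewed, and the job is handed in when it is done.

```bash
ls; mkdir -p pics; python3 - <<'E'
from bench import ctrl
import cv2,json
s=ctrl.get_state();print(s)
for n in("scene","top","wrist"):
    i=ctrl.camera_info(n);print(n,i)
    cv2.imwrite(f"pics/{n}0.png",ctrl.camera(n)[:,:,::-1])
E
```

```text
pics
{'t': 0.0, 'joint_positions': array([-1.37505029e+00,  8.79710207e-02,  1.37229510e+00,  4.33679160e-05,
        1.68359846e+00, -1.03107227e-01]), 'qvel': array([ 9.13405017e-04, -1.84005451e-03, -9.28312239e-05,  5.15244227e-04,
       -8.65749220e-04,  1.77107950e-03]), 'joint_torque': array([-3.82879716e-05, -3.51861334e+01, -3.13273287e+01, -3.97162212e-04,
        1.07446857e-02, -1.83010224e-05]), 'position': array([ 0.16183302, -0.52508296,  0.2141097 ]), 'orientation': array([ 9.88855601e-01,  1.48873470e-01, -3.10724368e-05, -1.13574057e-03]), 'wrist_force': array([-0.20277097, -0.35695557,  0.36665982]), 'ft_torque': array([-0.00462918,  0.05872409,  0.02492604]), 'gripper_width': 0.9996661752998124}
scene {'mtx': array([[463.84789444,   0.        , 281.15301546],
       [  0.        , 463.84789444, 209.00158959],
       [  0.        ,   0.        ,   1.        ]]), 'distortion': array([-0.15885534,  0.        ,  0.        ,  0.        ,  0.        ]), 'position': array([-0.07664172, -0.94142153,  1.18657205]), 'attitude': array([ 0.88543125, -0.2913608 ,  0.11884623, -0.34204673])}
top {'mtx': array([[477.93799291,   0.        , 275.98723952],
       [  0.        , 477.93799291, 210.25416073],
       [  0.        ,   0.        ,   1.        ]]), 'distortion': array([0.02592547, 0.        , 0.        , 0.        , 0.        ]), 'position': array([ 0.47278175, -0.0915554 ,  1.36459637]), 'attitude': array([-0.69850329,  0.71497081, -0.02662054,  0.01418577])}
wrist {'mtx': array([[330.53508096,   0.        , 279.69224592],
       [  0.        , 330.53508096, 209.33391476],
       [  0.        ,   0.        ,   1.        ]]), 'distortion': array([-0.04568239,  0.        ,  0.        ,  0.        ,  0.        ]), 'position': array([ 0.22432769, -0.50603091,  0.37296584]), 'attitude': array([ 0.79796019, -0.58823211, -0.078598  ,  0.10518969])}
```

View pics/top0.png

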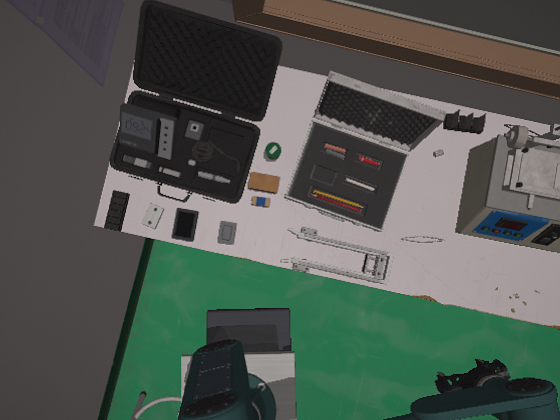

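View pics/scene0.png

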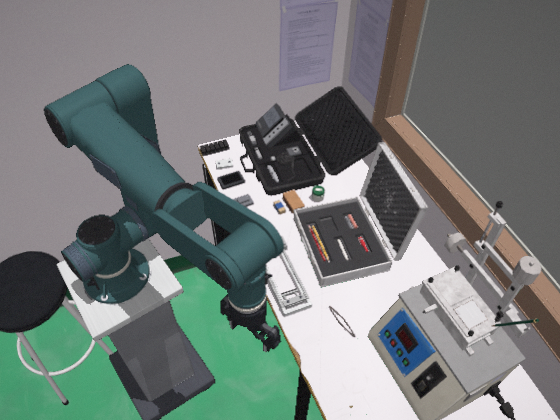

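View pics/wrist0.png

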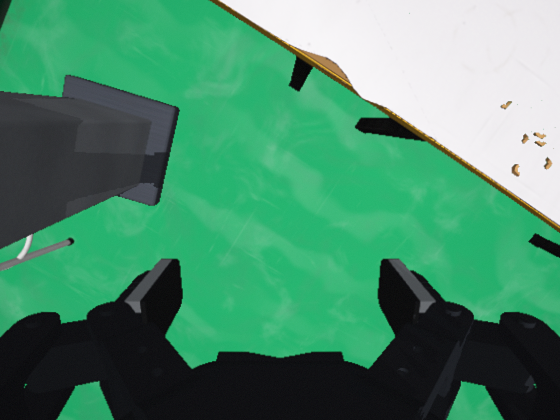

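The top view shows, from left to right, the rack (118,210), spacer (152,215), tile (186,224), keeper (227,232), and the holder with its mouth on the left around (290,245). I'll enlarge it and measure.

```bash
cat > h.py <<'E'
from bench import ctrl
import cv2,numpy as np
from scipy.spatial.transform import Rotation as R
def p2w(info,uv,z):
    uv=np.array(uv,float).reshape(-1,1,2)
    n=cv2.undistortPoints(uv,info["mtx"],info["distortion"]).reshape(-1,2)
    d=R.from_quat(info["attitude"]).apply(np.c_[n,np.ones(len(n))])
    p=np.array(info["position"]); s=(np.broadcast_to(z,len(n))-p[2])/d[:,2]
    return p+d*s[:,None]
def w2p(info,X):
    r=R.from_quat(info["attitude"]).inv(); rv=r.as_rotvec(); t=-r.apply(info["position"])
    return cv2.projectPoints(np.array(X,float).reshape(-1,1,3),rv,t,info["mtx"],info["distortion"])[0].reshape(-1,2)
def crop(img,x0,y0,x1,y1,k,name):
    c=cv2.resize(img[y0:y1,x0:x1],None,fx=k,fy=k,interpolation=cv2.INTER_CUBIC); cv2.imwrite(name,c[:,:,::-1])
E
python3 - <<'E'
from h import *
im=cv2.imread("pics/top0.png")[:,:,::-1]
crop(im,100,180,260,250,5,"pics/topA.png"); crop(im,275,215,405,295,6,"pics/topB.png")
E
```

```text
(no output)
```

View pics/topA.png

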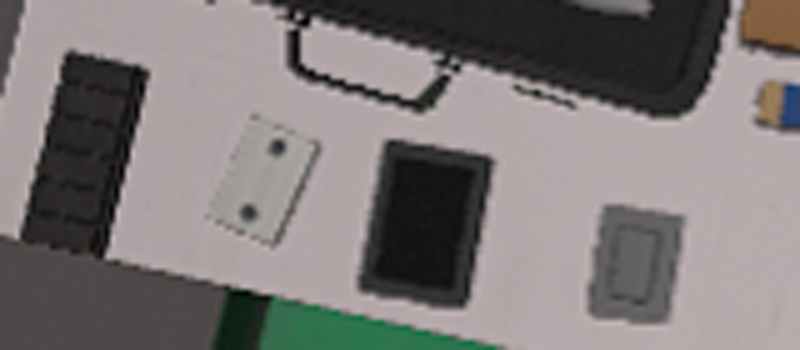

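View pics/topB.png

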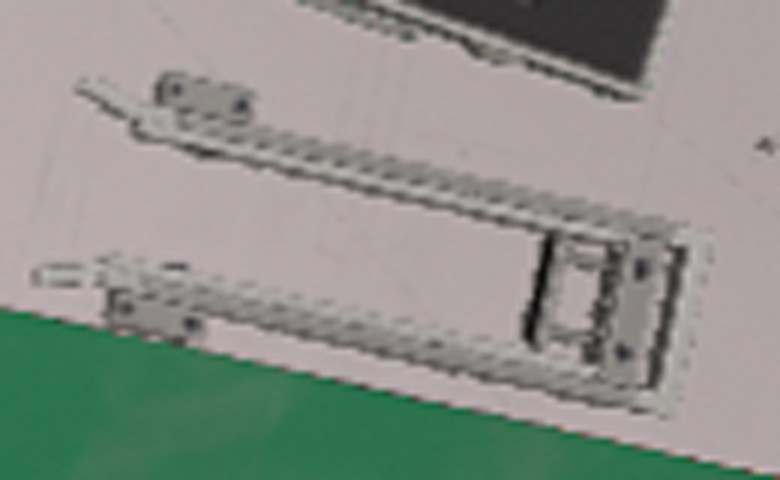

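```bash
python3 - <<'E'
from h import *
i=ctrl.camera_info("top")
def A(p): return (np.array(p,float)+.5)/5-.5+[100,180]
def B(p): return (np.array(p,float)+.5)/6-.5+[275,215]
for n,c,z in(("spacer",[(253,116),(320,143),(278,245),(208,217)],.013),("tile",[(388,142),(494,157),(468,306),(360,290)],.013),("keeper",[(603,205),(685,213),(668,323),(590,313)],.013),("rack",[(66,52),(148,68),(105,258),(20,240)],.02)):
    w=p2w(i,A(c),z)[:,:2]; l=np.linalg.norm(np.roll(w,-1,0)-w,axis=1)
    e=(w[2]+w[3]-w[0]-w[1])/2; print(n,w.mean(0).round(4),l.round(4),"long axis deg",np.degrees(np.arctan2(e[1],e[0])).round(1)); print(w.round(3).tolist())
for n,c,z in(("farlip inner edge",[(150,138),(545,230)],.02),("nearlip inner",[(125,258),(600,375)],.02),("outer far",[(165,110),(700,235)],.02),("outer near",[(110,290),(660,410)],.02),("guides tips",[(80,82),(35,275)],.014),("pad face",[(545,240),(528,340)],.016)):
    w=p2w(i,B(c),z)[:,:2]; e=w[1]-w[0];print(n,w.round(4).tolist(),np.degrees(np.arctan2(e[1],e[0])).round(1))
E
```

```text
spacer [0.5434 0.2314] [0.0407 0.0618 0.0423 0.0619] long axis deg 156.4
[[0.58, 0.238], [0.564, 0.2], [0.507, 0.224], [0.523, 0.263]]
tile [0.5168 0.1406] [0.0602 0.0851 0.0612 0.0846] long axis deg 169.0
[[0.563, 0.162], [0.553, 0.103], [0.47, 0.119], [0.48, 0.179]]
keeper [0.4916 0.0236] [0.0465 0.0627 0.0442 0.0612] long axis deg 171.2
[[0.525, 0.042], [0.519, -0.004], [0.458, 0.007], [0.464, 0.05]]
rack [0.5598 0.3293] [0.0465 0.1086 0.0481 0.1078] long axis deg 166.6
[[0.617, 0.339], [0.607, 0.294], [0.502, 0.318], [0.513, 0.365]]
farlip inner edge [[0.4718, -0.1806], [0.4244, -0.3645]] -104.4
nearlip inner [[0.4161, -0.1674], [0.3564, -0.3878]] -105.1
outer far [[0.4847, -0.188], [0.4204, -0.4371]] -104.5
outer near [[0.4014, -0.16], [0.3396, -0.4152]] -103.6
guides tips [[0.4989, -0.1487], [0.4089, -0.1253]] 165.4
pad face [[0.4196, -0.3652], [0.3732, -0.3555]] 168.3
```

Next I'll carry the arm round, turning it by +2.4 rad, to look at the parts with the wrist camera.

```bash
python3 -m crank '[{"travel":[30,22,5],"twist":[0,0,0.1]},{"travel":[30,22,5],"twist":[0,0,0.1]},{"travel":[30,22,5],"twist":[0,0,0.1]},{"travel":[30,22,5],"twist":[0,0,0.1]},{"travel":[30,22,5],"twist":[0,0,0.1]},{"travel":[30,22,5],"twist":[0,0,0.1]},{"travel":[30,22,5],"twist":[0,0,0.1]},{"travel":[28,22,0],"twist":[0,0,0.1]}]' 100 30
python3 -m crank '[{"travel":[10,32,0],"twist":[0,0,0.1]},{"travel":[10,32,0],"twist":[0,0,0.1]},{"travel":[10,32,0],"twist":[0,0,0.1]},{"travel":[10,32,0],"twist":[0,0,0.1]},{"travel":[10,32,0],"twist":[0,0,0.1]},{"travel":[10,32,0],"twist":[0,0,0.1]},{"travel":[10,32,0],"twist":[0,0,0.1]},{"travel":[10,32,0],"twist":[0,0,0.1]}]'
python3 -m crank '[{"travel":[2,25,0],"twist":[0,0,0.1]},{"travel":[2,25,0],"twist":[0,0,0.1]},{"travel":[2,25,0],"twist":[0,0,0.1]},{"travel":[2,25,0],"twist":[0,0,0.1]},{"travel":[2,25,0],"twist":[0,0,0.1]},{"travel":[2,25,0],"twist":[0,0,0.1]},{"travel":[2,25,0],"twist":[0,0,0.1]},{"travel":[2,25,0],"twist":[0,0,0.1]}]' 65
python3 - <<'E'
from h import *
s=ctrl.get_state();print(s["joint_positions"].round(2),s["position"],R.from_quat(s["orientation"]).as_matrix().round(3))
i=ctrl.camera_info("wrist"); cv2.imwrite("pics/w1.png",ctrl.camera("wrist")[:,:,::-1]); import pickle; pickle.dump(i,open("w1.pkl","wb"))
E
```

```text
t: 0.82
position: [0.4015, -0.3485, 0.2513]
orientation: [0.851, 0.524, 0.0, 0.001]
wrist_force: [1.2, -0.1, 0.8]
gripper_width: 1.003
t: 1.48
position: [0.4799, -0.0919, 0.25]
orientation: [0.58, 0.814, -0.0, -0.0]
wrist_force: [-0.2, -0.0, 0.7]
gripper_width: 1.0
t: 2.15
position: [0.4956, 0.1076, 0.25]
orientation: [0.217, 0.976, -0.0, -0.0]
wrist_force: [0.8, 0.3, -0.5]
gripper_width: 0.649
[ 0.1  -0.01  1.41  0.    1.75 -1.03] [0.49563371 0.1075953  0.24996922] [[-0.906  0.424 -0.001]
 [ 0.424  0.906 -0.   ]
 [ 0.    -0.    -1.   ]]
```

View pics/w1.png

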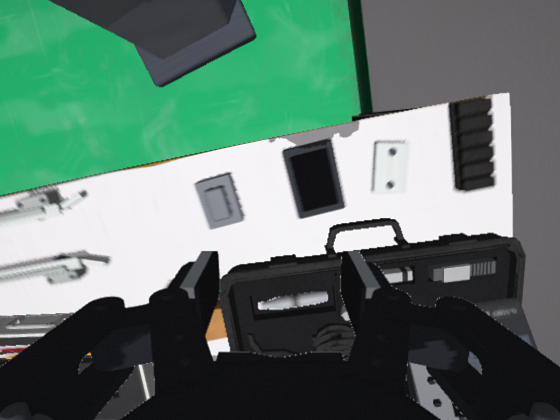

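Wrist view: keeper (219,200), tile (313,178), spacer (390,165), rack (473,145). The case handle is just beyond the spacer. I'll enlarge this part.

```bash
python3 - <<'E'
from h import *
im=cv2.imread("pics/w1.png")[:,:,::-1]
crop(im,180,115,340,235,5,"pics/w1a.png"); crop(im,340,120,430,210,6,"pics/w1b.png")
E
```

```text
(no output)
```

View pics/w1a.png

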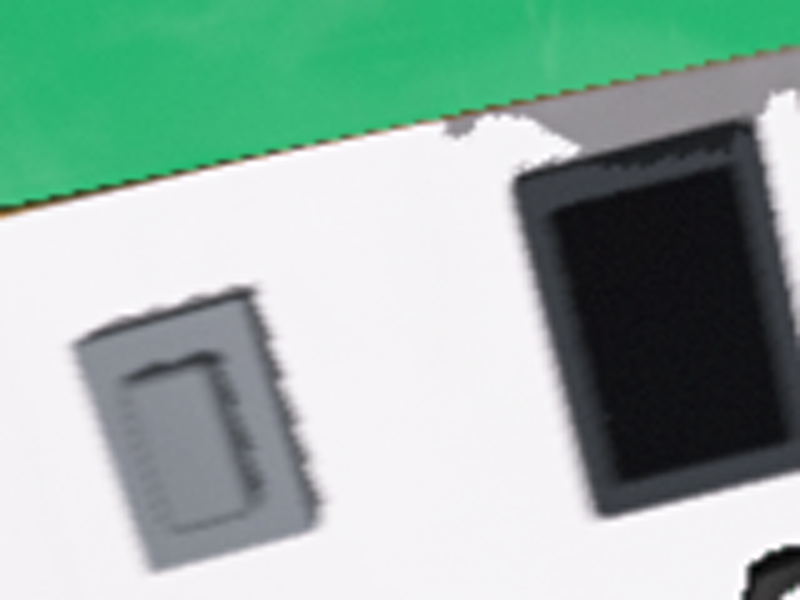

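View pics/w1b.png

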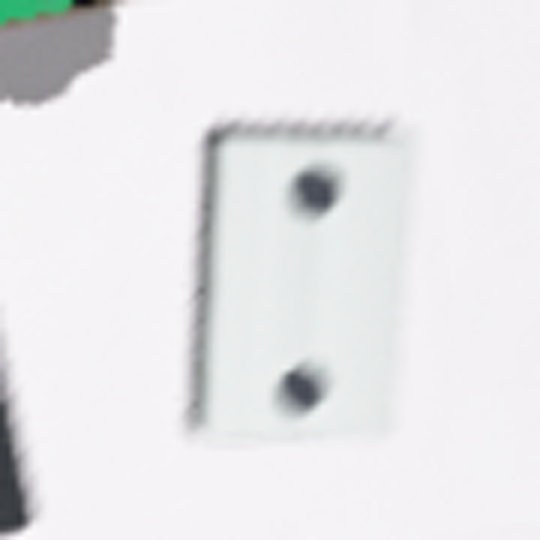

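```bash
python3 - <<'E'
from h import *
im=cv2.imread("pics/w1.png")[:,:,::-1]
im=np.clip(im.astype(float)*2.5,0,255).astype(np.uint8)
crop(im,270,125,360,225,6,"pics/w1c.png")
E
```

```text
(no output)
```

View pics/w1c.png

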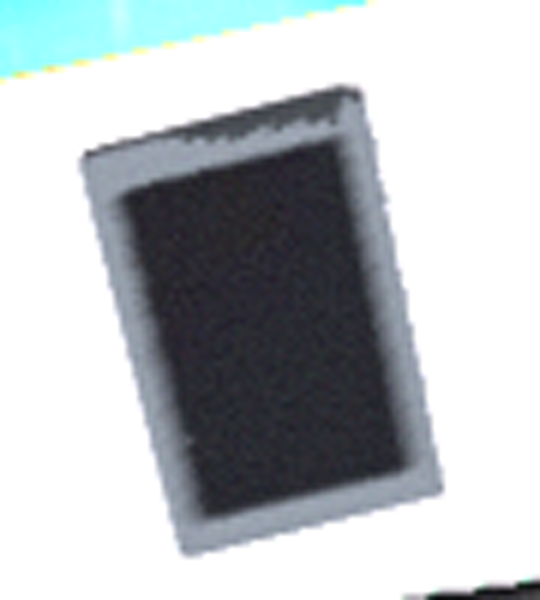

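```bash
python3 - <<'E'
from h import *
import pickle
i=pickle.load(open("w1.pkl","rb")); print(i["position"])
def C(p,k,o): return (np.array(p,float)+.5)/k-.5+o
for n,c,z in(("spacer",C([(220,138),(405,135),(388,435),(200,432)],6,[340,120]),.013),
 ("tile",C([(85,165),(360,105),(440,490),(185,553)],6,[270,125]),.013),
 ("keeper",C([(80,348),(246,300),(312,525),(155,570)],5,[180,115]),.013),
 ("raised",C([(128,382),(210,360),(248,513),(172,530)],5,[180,115]),.0235)):
    w=p2w(i,c,z)[:,:2]; l=np.linalg.norm(np.roll(w,-1,0)-w,axis=1)
    e=(w[0]+w[1]-w[2]-w[3])/2; print(n,w.mean(0).round(4),l.round(4),"long axis deg",np.degrees(np.arctan2(e[1],e[0])).round(1))
s=p2w(i,C([(316,192),(302,390)],6,[340,120]),.013);print(s,s.mean(0))
E
```

```text
[0.43582548 0.13556265 0.4087137 ]
spacer [0.5411 0.2331] [0.0368 0.0606 0.0389 0.0592] long axis deg 156.2
tile [0.5166 0.1438] [0.0553 0.0805 0.0542 0.0826] long axis deg 169.4
keeper [0.4923 0.0266] [0.0427 0.0585 0.0418 0.0589] long axis deg 169.6
raised [0.492  0.0265] [0.0206 0.0386 0.0193 0.0379] long axis deg 167.2
[[0.52422912 0.24197486 0.013     ]
 [0.5606512  0.22555199 0.013     ]] [0.54244016 0.23376343 0.013     ]
```

```bash
python3 -m crank '[{"travel":[11,31,-12],"twist":[0,0,0.012]},{"travel":[12,31,-12],"twist":[0,0,0.012]},{"travel":[12,31,-13],"twist":[0,0,0]},{"travel":[11,32,-13],"twist":[0,0,0]},{"travel":[0,0,-40],"twist":[0,0,0]},{"travel":[0,0,-40],"twist":[0,0,0]},{"travel":[0,0,-40],"twist":[0,0,0]},{"travel":[0,0,0],"twist":[0,0,0]}]' 68 40
python3 - <<'E'
from h import *
s=ctrl.get_state();print(s["position"],R.from_quat(s["orientation"]).as_matrix().round(3)[:2,1])
cv2.imwrite("pics/w2.png",ctrl.camera("wrist")[:,:,::-1])
E
```

```text
t: 2.87
position: [0.5343, 0.2291, 0.0689]
orientation: [0.208, 0.978, -0.005, -0.009]
wrist_force: [-1.4, -1.2, -2.5]
gripper_width: 0.678
[0.53434351 0.22911594 0.06888576] [0.406 0.914]
```

View pics/w2.png

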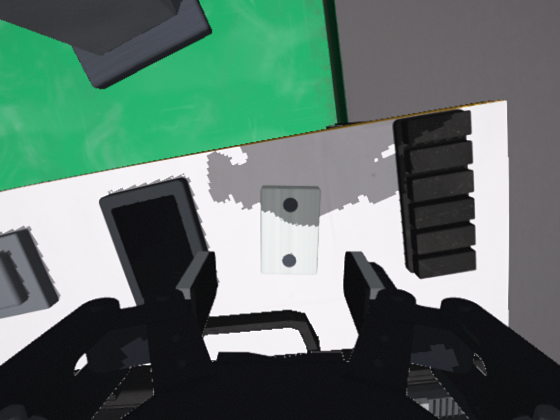

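```bash
python3 -m crank '[{"travel":[0,0,0],"twist":[0,0,0]},{"travel":[0,0,0],"twist":[0,0,0]}]' 
python3 - <<'E'
from h import *
import pickle
i1=pickle.load(open("w1.pkl","rb"))
i=ctrl.camera_info("wrist");im=ctrl.camera("wrist");cv2.imwrite("pics/w3.png",im[:,:,::-1]);pickle.dump(i,open("w3.pkl","wb"))
s=ctrl.get_state();print(s["position"],s["orientation"],i["position"])
crop(im,150,170,430,360,2.8,"pics/w3a.png")
im1=cv2.imread("pics/w1.png")[:,:,::-1]; crop(im1,310,200,430,270,6,"pics/w1d.png")
t=ctrl.camera_info("top")
E
```

```text
t: 3.08
position: [0.5443, 0.2319, 0.0843]
orientation: [0.208, 0.978, 0.002, 0.003]
wrist_force: [0.3, -0.5, 0.8]
gripper_width: 0.679
[0.5446625  0.23198583 0.08484288] [0.20809897 0.97809992 0.00196635 0.00339062] [0.48295901 0.25840555 0.24266605]
```

View pics/w3a.png

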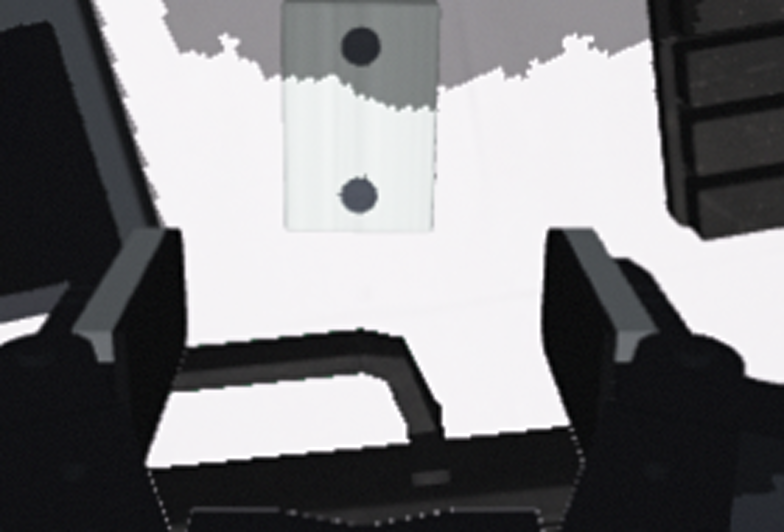

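View pics/w1d.png

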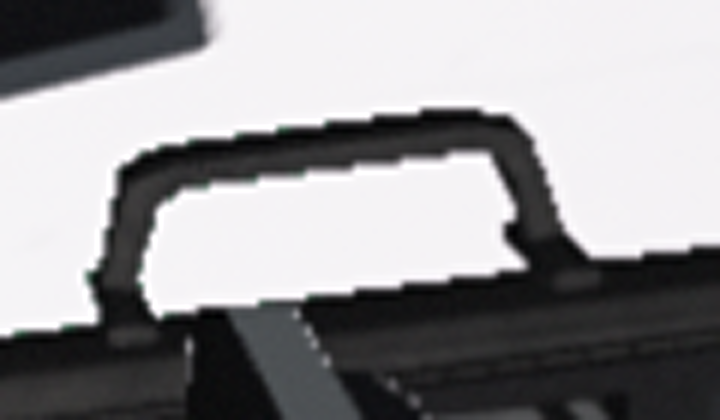

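```bash
python3 - <<'E'
from h import *
import pickle
i1=pickle.load(open("w1.pkl","rb"));i=pickle.load(open("w3.pkl","rb"))
for z in (0.0,.01,.02,.03,.04,.05): print(z,p2w(i1,[(395,220.2)],z)[0,:2].round(4),p2w(i,[(291,290.7)],z)[0,:2].round(4))
w=p2w(i,np.array([(283,2),(438,2),(433,230),(284,230)])/2.8+[150,170],.013)[:,:2];print(w.round(4),w.mean(0))
w=p2w(i,np.array([(361,46),(359,195)])/2.8+[150,170],.013)[:,:2];print(w.round(4),w.mean(0),np.degrees(np.arctan2(*(w[0]-w[1])[::-1])))
print(w2p(i,[[.542,.2325,.013]]))
E
```

```text
0.0 [0.6118 0.2184] [0.6112 0.2126]
0.01 [0.6075 0.2164] [0.6059 0.2145]
0.02 [0.6032 0.2143] [0.6007 0.2164]
0.03 [0.5989 0.2123] [0.5954 0.2183]
0.04 [0.5946 0.2103] [0.5901 0.2202]
0.05 [0.5903 0.2083] [0.5848 0.2221]
[[0.5073 0.2267]
 [0.523  0.2621]
 [0.5789 0.2372]
 [0.5627 0.2008]] [0.54299327 0.23170264]
[[0.5254 0.2399]
 [0.5618 0.2232]] [0.54360389 0.23156953] 155.2614804020195
[[278.83705653 211.1748081 ]]
```

```bash
python3 -m crank '[{"travel":[1,-1,-20],"twist":[0,0,0]},{"travel":[0,0,-20],"twist":[0,0,0]},{"travel":[0,0,-10],"twist":[0,0,0]},{"travel":[0,0,-3],"twist":[0,0,0]},{"travel":[0,0,0],"twist":[0,0,0]},{"travel":[0,0,0],"twist":[0,0,0]}]' 
python3 - <<'E'
from h import *
s=ctrl.get_state();print(s["position"],s["orientation"],s["wrist_force"])
im=ctrl.camera("wrist");crop(im,130,130,430,350,2.6,"pics/w4.png")
E
```

```text
t: 3.63
position: [0.5441, 0.2307, 0.0291]
orientation: [0.208, 0.978, 0.001, 0.001]
wrist_force: [-0.0, 0.3, 1.4]
gripper_width: 0.679
[0.5440835  0.23067974 0.02914264] [2.07926231e-01 9.78143365e-01 7.67312182e-04 1.28507842e-03] [-0.04630304  0.28819692  1.38448579]
```

View pics/w4.png

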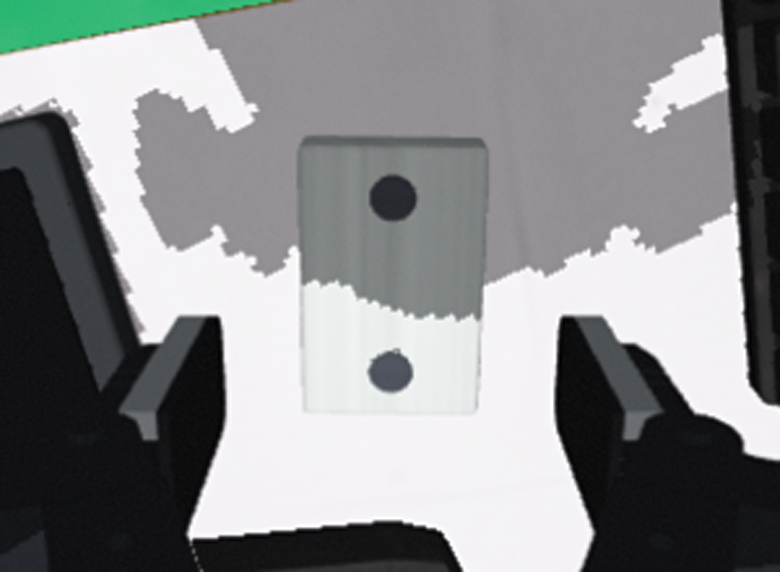

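```bash
python3 - <<'E'
from h import *
s=ctrl.get_state();i=ctrl.camera_info("wrist");M=R.from_quat(s["orientation"])
print(R.from_quat(i["attitude"]).as_matrix().round(3))
for z in(-10,0,3,9,15,22):
  P=[s["position"]+M.apply(np.array([x,y,z])/1000) for y in(-29,29) for x in(-11,11)]
  print(z,((w2p(i,P)-[130,130])*2.6).round().tolist())
E
```

```text
[[ 0.406  0.882  0.241]
 [ 0.914 -0.392 -0.105]
 [ 0.002  0.263 -0.965]]
-10 [[238.0, 393.0], [232.0, 285.0], [541.0, 394.0], [547.0, 285.0]]
0 [[246.0, 370.0], [241.0, 267.0], [533.0, 370.0], [538.0, 267.0]]
3 [[248.0, 364.0], [244.0, 262.0], [530.0, 364.0], [535.0, 263.0]]
9 [[253.0, 351.0], [248.0, 253.0], [526.0, 352.0], [531.0, 253.0]]
15 [[257.0, 340.0], [253.0, 244.0], [522.0, 340.0], [526.0, 244.0]]
22 [[262.0, 327.0], [258.0, 234.0], [517.0, 327.0], [521.0, 235.0]]
```

```bash
python3 -m crank '[{"travel":[0,0,0],"twist":[0,0,0]},{"travel":[0,0,0],"twist":[0,0,0]},{"travel":[0,0,0],"twist":[0,0,0]}]' 52 30
python3 - <<'E'
from h import *
s=ctrl.get_state();print(s["position"],s["wrist_force"])
im=ctrl.camera("wrist");crop(im,130,130,430,350,2.6,"pics/w5.png");im=ctrl.camera("scene");crop(im,190,120,290,220,6,"pics/s5.png")
E
```

```text
t: 3.93
position: [0.5434, 0.2305, 0.0281]
orientation: [0.208, 0.978, 0.0, 0.001]
wrist_force: [0.3, 0.6, -1.0]
gripper_width: 0.518
[0.54335757 0.23051754 0.02812362] [ 0.25645907  0.55199208 -1.04843654]
```

View pics/w5.png

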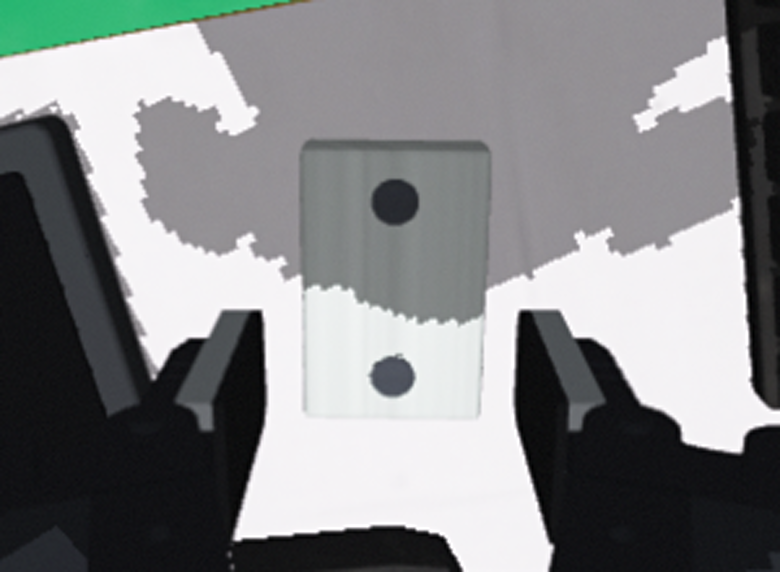

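View pics/s5.png

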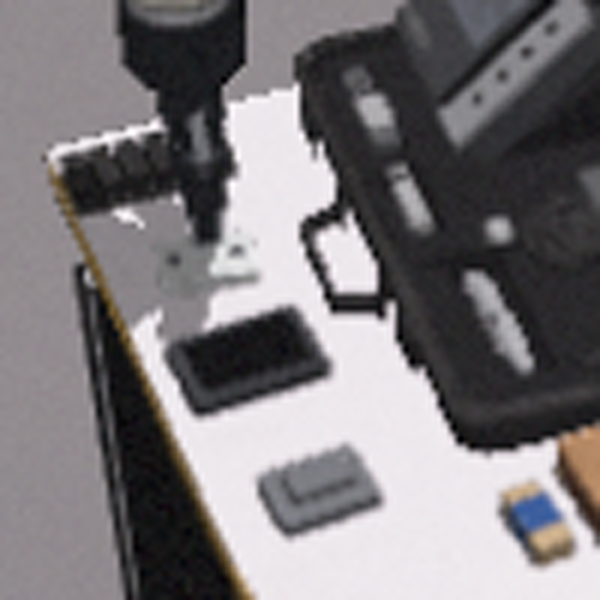

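```bash
python3 - <<'E'
from h import *
s=ctrl.get_state();M=R.from_quat(s["orientation"])
for nm,o,k in(("scene",[190,120],6),("wrist",[130,130],2.6)):
  i=ctrl.camera_info(nm)
  for z in(-25,-15,-5,5,15,22):
    P=[s["position"]+M.apply(np.array([x,y,z])/1000) for y in(-22,22) for x in(-11,11)]
    print(nm,z,((w2p(i,P)-o)*k).round().tolist())
E
```

```text
scene -25 [[222.0, 228.0], [187.0, 233.0], [212.0, 182.0], [177.0, 187.0]]
scene -15 [[223.0, 240.0], [188.0, 245.0], [213.0, 195.0], [179.0, 199.0]]
scene -5 [[224.0, 252.0], [189.0, 257.0], [215.0, 207.0], [180.0, 212.0]]
scene 5 [[226.0, 264.0], [191.0, 269.0], [216.0, 219.0], [181.0, 223.0]]
scene 15 [[227.0, 276.0], [192.0, 281.0], [217.0, 230.0], [183.0, 235.0]]
scene 22 [[227.0, 284.0], [193.0, 289.0], [218.0, 239.0], [184.0, 244.0]]
wrist -25 [[263.0, 433.0], [258.0, 316.0], [516.0, 434.0], [521.0, 316.0]]
wrist -15 [[271.0, 406.0], [266.0, 295.0], [508.0, 406.0], [513.0, 295.0]]
wrist -5 [[277.0, 381.0], [274.0, 276.0], [501.0, 382.0], [506.0, 276.0]]
wrist 5 [[283.0, 359.0], [280.0, 259.0], [495.0, 360.0], [499.0, 259.0]]
wrist 15 [[289.0, 340.0], [286.0, 244.0], [490.0, 340.0], [493.0, 244.0]]
wrist 22 [[292.0, 327.0], [290.0, 234.0], [486.0, 327.0], [490.0, 234.0]]
```

The images put the fingertips well above where the nominal 22 mm offset would place them. I'll check by descending in small steps while watching the force.

```bash
python3 -m crank '[{"travel":[0,1,-4],"twist":[0,0,0]},{"travel":[0,0,0],"twist":[0,0,0]},{"travel":[0,0,0],"twist":[0,0,0]}]' 60 30
python3 -m crank '[{"travel":[0,0,-3],"twist":[0,0,0]},{"travel":[0,0,0],"twist":[0,0,0]},{"travel":[0,0,0],"twist":[0,0,0]}]'
python3 - <<'E'
from h import *
s=ctrl.get_state();print(s["position"],s["wrist_force"])
im=ctrl.camera("wrist");crop(im,130,130,430,350,2.6,"pics/w6.png");im=ctrl.camera("top");crop(im,100,180,200,250,8,"pics/t6.png")
E
```

```text
t: 4.28
position: [0.5425, 0.2313, 0.0227]
orientation: [0.208, 0.978, -0.0, -0.0]
wrist_force: [-0.1, 0.8, 0.8]
gripper_width: 0.601
t: 4.53
position: [0.5426, 0.2313, 0.0199]
orientation: [0.208, 0.978, -0.0, -0.0]
wrist_force: [0.1, -0.2, 0.4]
gripper_width: 0.601
[0.54263218 0.23128807 0.01994841] [ 0.11036668 -0.20841886  0.38304488]
```

View pics/w6.png

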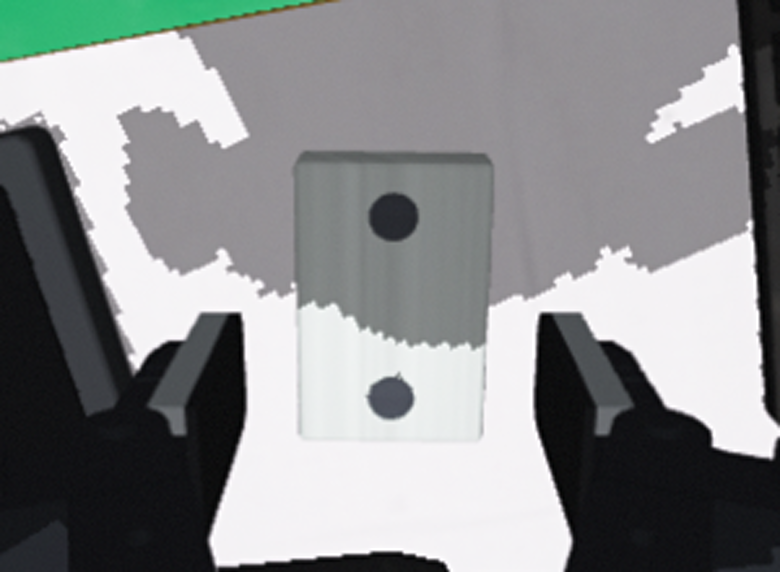

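View pics/t6.png

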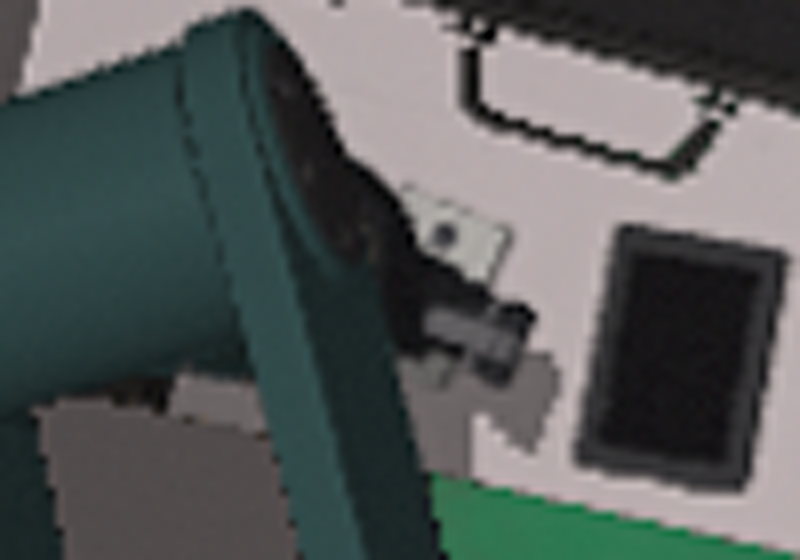

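```bash
python3 -m crank '[{"travel":[0,0,-3],"twist":[0,0,0]},{"travel":[0,0,0],"twist":[0,0,0]},{"travel":[0,0,0],"twist":[0,0,0]}]'
python3 -m crank '[{"travel":[0,0,-3],"twist":[0,0,0]},{"travel":[0,0,0],"twist":[0,0,0]},{"travel":[0,0,0],"twist":[0,0,0]}]'
python3 -m crank '[{"travel":[0,0,-3],"twist":[0,0,0]},{"travel":[0,0,0],"twist":[0,0,0]},{"travel":[0,0,0],"twist":[0,0,0]}]'
```

```text
t: 4.88
position: [0.5427, 0.2313, 0.017]
orientation: [0.208, 0.978, -0.0, -0.0]
wrist_force: [-0.2, -0.8, 0.9]
gripper_width: 0.6
t: 5.13
position: [0.5427, 0.2313, 0.014]
orientation: [0.208, 0.978, -0.0, -0.0]
wrist_force: [0.1, 0.0, 0.3]
gripper_width: 0.598
t: 5.38
position: [0.5427, 0.2313, 0.011]
orientation: [0.208, 0.978, -0.0, -0.0]
wrist_force: [-0.5, 0.3, 0.6]
gripper_width: 0.599
```

```bash
python3 -m crank '[{"travel":[0,0,-3],"twist":[0,0,0]},{"travel":[0,0,0],"twist":[0,0,0]},{"travel":[0,0,0],"twist":[0,0,0]}]'
python3 -m crank '[{"travel":[0,0,-3],"twist":[0,0,0]},{"travel":[0,0,0],"twist":[0,0,0]},{"travel":[0,0,0],"twist":[0,0,0]}]'
python3 - <<'E'
from h import *
s=ctrl.get_state();print(s["position"],s["wrist_force"])
i=ctrl.camera_info("wrist");im=ctrl.camera("wrist");crop(im,130,130,430,350,2.6,"pics/w7.png")
M=R.from_quat(s["orientation"])
for z in(-35,-25,-15,-5,5):
    P=[s["position"]+M.apply(np.array([x,y,z])/1000) for y in(-25.5,25.5) for x in(-11,11)]
    print(z,((w2p(i,P)-[130,130])*2.6).round().tolist())
E
```

```text
t: 5.63
position: [0.5427, 0.2313, 0.008]
orientation: [0.208, 0.978, -0.0, -0.0]
wrist_force: [0.3, 0.1, -0.1]
gripper_width: 0.592
t: 5.88
position: [0.5427, 0.2312, 0.005]
orientation: [0.208, 0.978, -0.0, -0.0]
wrist_force: [-0.2, -0.5, -0.4]
gripper_width: 0.603
[0.54267297 0.23123906 0.00499964] [-0.18650058 -0.4907329  -0.39708625]
-35 [[233.0, 465.0], [226.0, 341.0], [545.0, 465.0], [553.0, 341.0]]
-25 [[243.0, 433.0], [237.0, 316.0], [535.0, 434.0], [542.0, 316.0]]
-15 [[252.0, 406.0], [246.0, 295.0], [527.0, 406.0], [532.0, 295.0]]
-5 [[260.0, 381.0], [255.0, 276.0], [519.0, 382.0], [524.0, 276.0]]
5 [[266.0, 359.0], [262.0, 259.0], [512.0, 360.0], [516.0, 259.0]]
```

View pics/w7.png

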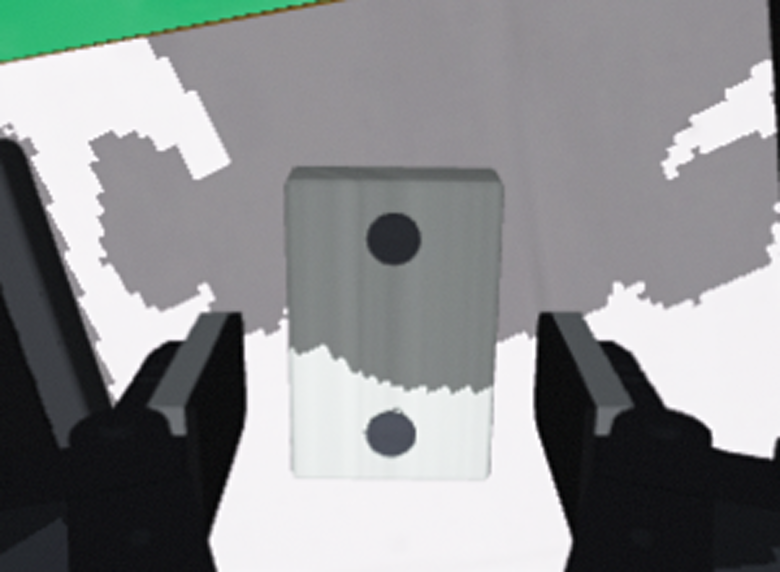

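The fingertips sit about 24 mm behind the reported TCP at this opening, which differs from the description, so I'll go by what I see. I'll carry on down in small steps.

```bash
python3 -m crank '[{"travel":[0,0,-5],"twist":[0,0,0]},{"travel":[0,0,-5],"twist":[0,0,0]},{"travel":[0,0,0],"twist":[0,0,0]},{"travel":[0,0,0],"twist":[0,0,0]}]'
python3 -m crank '[{"travel":[0,0,-5],"twist":[0,0,0]},{"travel":[0,0,-4],"twist":[0,0,0]},{"travel":[0,0,0],"twist":[0,0,0]},{"travel":[0,0,0],"twist":[0,0,0]}]'
python3 - <<'E'
from h import *
s=ctrl.get_state();print(s["position"],s["wrist_force"])
i=ctrl.camera_info("wrist");im=ctrl.camera("wrist");crop(im,130,130,430,350,2.6,"pics/w8.png");im=ctrl.camera("scene");crop(im,190,120,290,220,6,"pics/s8.png")
E
```

```text
t: 6.27
position: [0.5423, 0.2311, -0.0055]
orientation: [0.208, 0.978, -0.0, -0.001]
wrist_force: [-0.2, -0.1, 0.3]
gripper_width: 0.603
t: 6.6
position: [0.5425, 0.2312, -0.0143]
orientation: [0.208, 0.978, -0.0, -0.0]
wrist_force: [0.3, 0.4, -0.1]
gripper_width: 0.6
[ 0.54249593  0.23121543 -0.01425125] [ 0.32399911  0.39982614 -0.12223777]
```

View pics/w8.png

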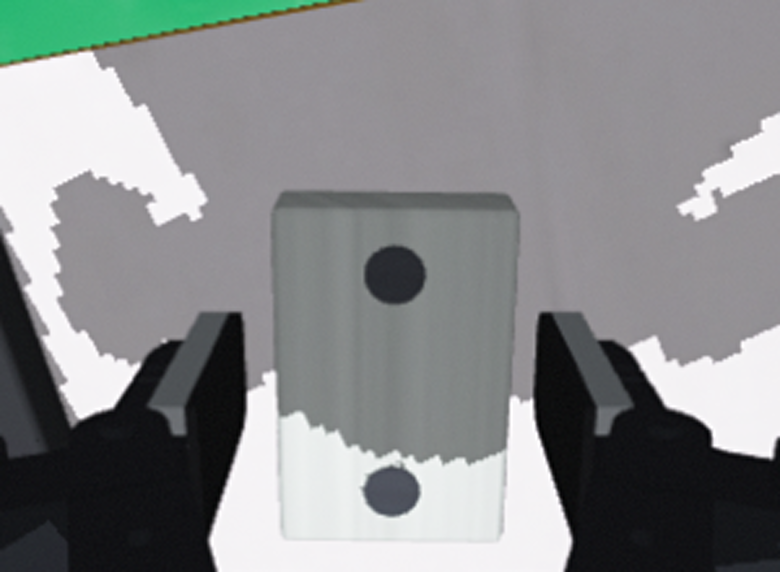

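View pics/s8.png

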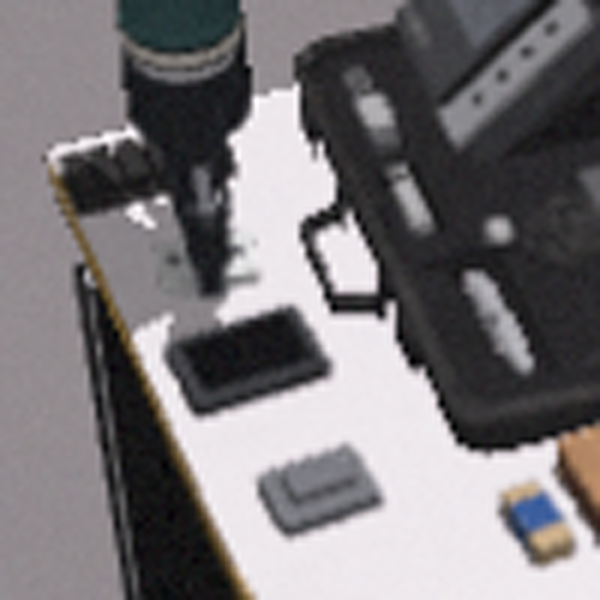

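```bash
python3 -m crank '[{"travel":[0,0,-4],"twist":[0,0,0]},{"travel":[0,0,0],"twist":[0,0,0]},{"travel":[0,0,0],"twist":[0,0,0]}]'
python3 -m crank '[{"travel":[0,0,0],"twist":[0,0,0]},{"travel":[0,0,0],"twist":[0,0,0]},{"travel":[0,0,0],"twist":[0,0,0]},{"travel":[0,0,0],"twist":[0,0,0]}]' 35 40
python3 - <<'E'
from h import *
i=ctrl.camera_info("wrist");im=ctrl.camera("wrist");crop(im,130,130,430,350,2.6,"pics/w9.png")
E
```

```text
t: 6.95
position: [0.5426, 0.2313, -0.018]
orientation: [0.208, 0.978, -0.0, -0.0]
wrist_force: [0.2, 0.5, -1.6]
gripper_width: 0.594
t: 7.28
position: [0.5433, 0.2315, -0.0172]
orientation: [0.208, 0.978, 0.0, 0.0]
wrist_force: [0.8, 0.2, 2.3]
gripper_width: 0.457
```

View pics/w9.png

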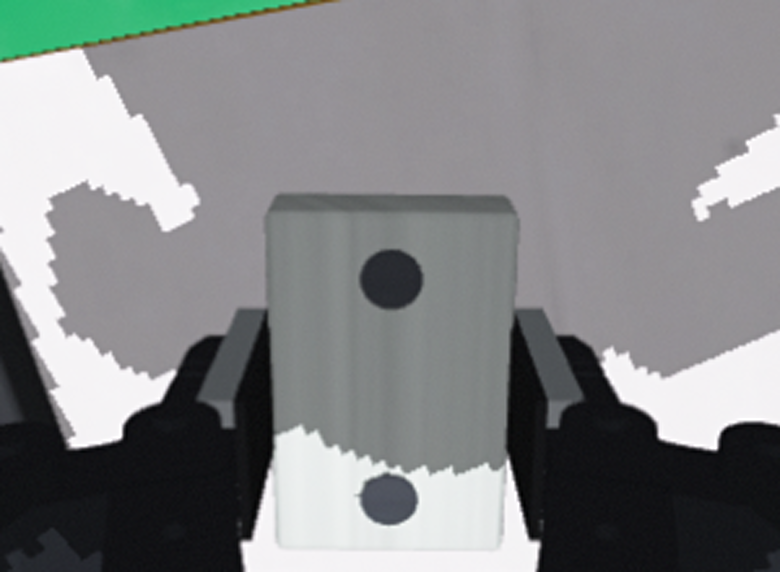

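```bash
python3 -m crank '[{"travel":[0,0,10],"twist":[0,0,0]},{"travel":[0,0,25],"twist":[0,0,0]},{"travel":[0,0,35],"twist":[0,0,0]},{"travel":[-6,-25,30],"twist":[0,0,0.02]},{"travel":[-8,-34,0],"twist":[0,0,0.04]},{"travel":[-8,-34,0],"twist":[0,0,0.04]},{"travel":[-8,-34,0],"twist":[0,0,0.04]},{"travel":[-8,-34,0],"twist":[0,0,0.026]}]'
python3 -m crank '[{"travel":[-8,-34,0],"twist":[0,0,0]},{"travel":[-8,-34,0],"twist":[0,0,0]},{"travel":[-8,-34,0],"twist":[0,0,0]},{"travel":[-8,-34,0],"twist":[0,0,0]},{"travel":[-8,-22,0],"twist":[0,0,0]},{"travel":[-4,-10,0],"twist":[0,0,0]},{"travel":[0,0,0],"twist":[0,0,0]},{"travel":[0,0,0],"twist":[0,0,0]}]'
python3 - <<'E'
from h import *
import pickle
s=ctrl.get_state();print(s["position"],s["orientation"])
i=ctrl.camera_info("wrist");im=ctrl.camera("wrist");cv2.imwrite("pics/w10.png",im[:,:,::-1]);pickle.dump(i,open("w10.pkl","wb"))
E
```

```text
t: 8.0
position: [0.5041, 0.0691, 0.0829]
orientation: [0.125, 0.992, -0.0, 0.0]
wrist_force: [0.4, -1.3, -1.0]
gripper_width: 0.454
t: 8.67
position: [0.4609, -0.0972, 0.0825]
orientation: [0.127, 0.992, 0.001, 0.0]
wrist_force: [0.2, 0.2, -0.5]
gripper_width: 0.452
[ 0.46091128 -0.09723408  0.08245535] [1.26572610e-01 9.91957164e-01 5.92638752e-04 8.95281395e-05]
```

View pics/w10.png

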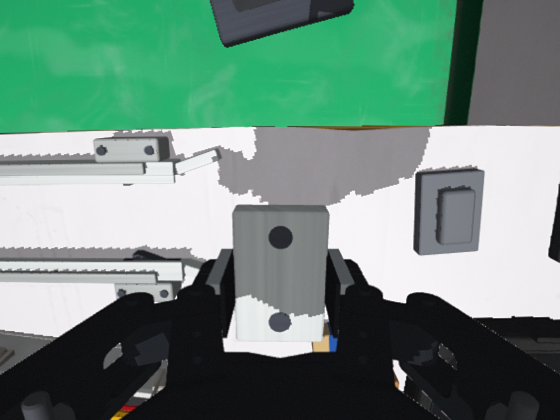

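```bash
python3 - <<'E'
from h import *
im=cv2.imread("pics/w10.png")[:,:,::-1]
crop(im,0,120,260,315,3,"pics/w10a.png")
E
```

```text
(no output)
```

View pics/w10a.png

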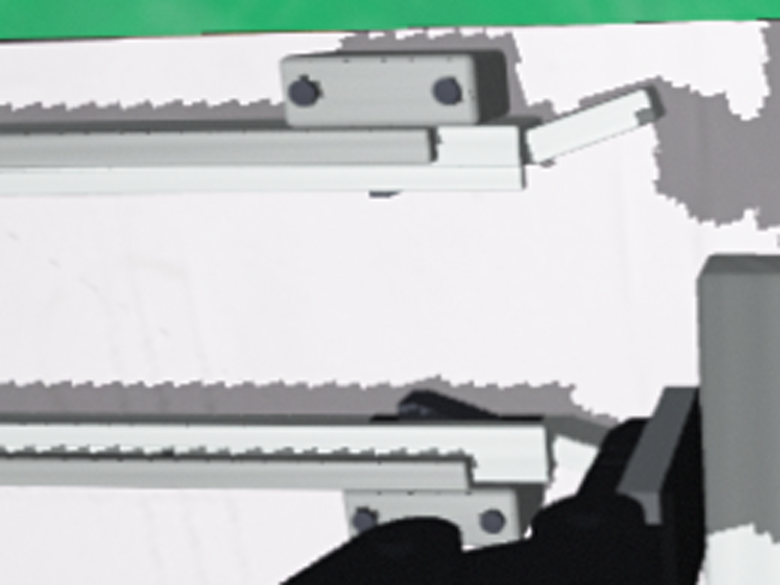

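```bash
python3 - <<'E'
from h import *
import pickle
i=pickle.load(open("w10.pkl","rb"))
def C(p): return (np.array(p,float)+.5)/3-.5+[0,120]
a=p2w(i,C([(0,191),(525,188)]),.02)[:,:2];b=p2w(i,C([(0,423),(547,427)]),.02)[:,:2]
for w in(a,b): print(w.round(4),np.degrees(np.arctan2(*(w[0]-w[1])[::-1])))
u=(a[0]-a[1])/np.linalg.norm(a[0]-a[1])+(b[0]-b[1])/np.linalg.norm(b[0]-b[1]);u/=np.linalg.norm(u);n=np.array([-u[1],u[0]])
print("u",u,np.degrees(np.arctan2(u[1],u[0])),"width",(b[1]-a[1])@n,(b[0]-a[0])@n); m=(a[1]+b[1])/2;print("mouth",m, (a[1]-m)@u,(b[1]-m)@u)
for nm,p,z in(("catchl tip",(405,393),.01),("catchr",(390,192),.01),("guide tip in",(640,125),.014)):
    w=p2w(i,C([p]),z)[0,:2];print(nm,(w-m)@u,(w-m)@n)
E
```

```text
[[ 0.3871 -0.2813]
 [ 0.4183 -0.1601]] -104.42182933988457
[[ 0.4407 -0.3093]
 [ 0.4753 -0.1743]] -104.37991134876275
u [-0.2487046  -0.96857938] -104.40087034432365 width 0.058751016483645974 0.05884777777476387
mouth [ 0.44675326 -0.16718872] 0.00018463509523775076 -0.00018463509523773688
catchl tip 0.038468670916117734 0.02471551185266903
catchr 0.03608042726079894 -0.026720345370388907
guide tip in -0.02558005564054847 -0.042815231777275725
```

```bash
cat >> h.py <<'E'
m=np.array([.4468,-.1672]);u=np.array([np.cos(np.radians(-104.4)),np.sin(np.radians(-104.4))]);n=np.array([-u[1],u[0]])
def hol(p): p=np.asarray(p)[...,:2]-m; return np.stack([p@u,p@n],-1)*1000
E
python3 - <<'E'
from h import *
import pickle
i=pickle.load(open("w10.pkl","rb"))
w=p2w(i,[(234,213),(327,212),(324,340),(237,342)],.114);print(w.round(4),w.mean(0))
q=p2w(i,[(280.5,237.5),(279.5,322)],.114);print(q.mean(0),hol(q))
s=ctrl.get_state();print(s["position"],hol(s["position"]),hol(q.mean(0)), "yaw",np.degrees(np.arctan2(*R.from_quat(s["orientation"]).as_matrix()[:2,1][::-1])))
E
```

```text
[[ 0.427  -0.1074  0.114 ]
 [ 0.4359 -0.0713  0.114 ]
 [ 0.494  -0.0852  0.114 ]
 [ 0.4852 -0.1234  0.114 ]] [ 0.46051607 -0.09680299  0.114     ]
[ 0.46078283 -0.09708841  0.114     ] [[-71.61755768 -23.69226306]
 [-71.15503454  15.90723949]]
[ 0.46112503 -0.09667021  0.08243291] [-71.87645629  -3.66505931] [-71.38629611  -3.89251178] yaw 75.53818534230089
```

```bash
python3 -m crank '[{"travel":[3.7,-0.9,-35],"twist":[0,0,0]},{"travel":[0,0,-35],"twist":[0,0,0]},{"travel":[0,0,-15],"twist":[0,0,0]},{"travel":[0,0,-8],"twist":[0,0,0]},{"travel":[0,0,-5.5],"twist":[0,0,0]},{"travel":[0,0,0],"twist":[0,0,0]},{"travel":[0,0,0],"twist":[0,0,0]}]'
python3 -m crank '[{"travel":[-1.5,-5.8,0],"twist":[0,0,0]},{"travel":[-2.5,-9.7,0],"twist":[0,0,0]},{"travel":[-2.5,-9.7,0],"twist":[0,0,0]},{"travel":[-2.5,-9.7,0],"twist":[0,0,0]},{"travel":[-2.5,-9.7,0],"twist":[0,0,0]},{"travel":[-1.5,-5.8,0],"twist":[0,0,0]},{"travel":[0,0,0],"twist":[0,0,0]}]'
python3 - <<'E'
from h import *
s=ctrl.get_state();print(s["position"],hol(s["position"]),s["wrist_force"])
im=ctrl.camera("wrist");cv2.imwrite("pics/w11.png",im[:,:,::-1])
E
```

```text
t: 9.3
position: [0.4661, -0.0982, -0.015]
orientation: [0.125, 0.992, -0.0, 0.001]
wrist_force: [-0.2, 0.9, -1.3]
gripper_width: 0.455
t: 9.88
position: [0.4512, -0.1507, -0.0161]
orientation: [0.127, 0.992, -0.0, 0.0]
wrist_force: [0.7, -0.0, -0.9]
gripper_width: 0.451
[ 0.45124155 -0.15066777 -0.01608266] [-17.1174081    0.19061448] [ 0.74058931 -0.04432876 -0.92253523]
```

View pics/w11.png

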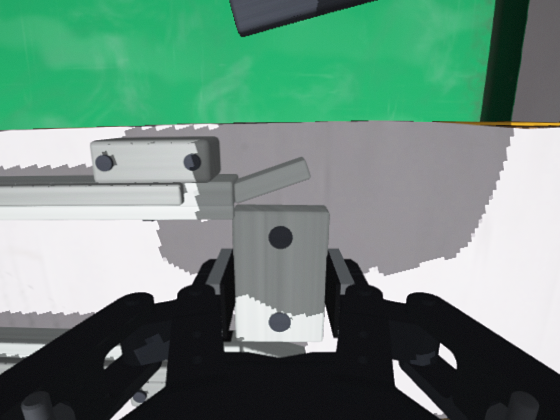

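```bash
python3 -m crank '[{"travel":[-1.5,-5.8,0],"twist":[0,0,0]},{"travel":[-2.5,-9.7,0],"twist":[0,0,0]},{"travel":[-3,-11.6,0],"twist":[0,0,0]},{"travel":[-3,-11.6,0],"twist":[0,0,0]},{"travel":[-3,-11.6,0],"twist":[0,0,0]},{"travel":[-1.5,-5.8,0],"twist":[0,0,0]},{"travel":[0,0,0],"twist":[0,0,0]}]'
python3 -m crank '[{"travel":[-1.5,-5.8,0],"twist":[0,0,0]},{"travel":[-3,-11.6,0],"twist":[0,0,0]},{"travel":[-3,-11.6,0],"twist":[0,0,0]},{"travel":[-3,-11.6,0],"twist":[0,0,0]},{"travel":[-3,-11.6,0],"twist":[0,0,0]},{"travel":[-3,-11.6,0],"twist":[0,0,0]},{"travel":[-1.5,-5.8,0],"twist":[0,0,0]},{"travel":[0,0,0],"twist":[0,0,0]}]'
python3 - <<'E'
from h import *
s=ctrl.get_state();print(s["position"],hol(s["position"]),s["wrist_force"])
im=ctrl.camera("wrist");cv2.imwrite("pics/w12.png",im[:,:,::-1])
E
```

```text
t: 10.52
position: [0.4367, -0.2072, -0.0161]
orientation: [0.127, 0.992, -0.001, 0.0]
wrist_force: [-1.0, -0.9, -1.2]
gripper_width: 0.454
t: 11.18
position: [0.4188, -0.2764, -0.016]
orientation: [0.127, 0.992, -0.0, 0.0]
wrist_force: [-0.8, -0.1, -0.0]
gripper_width: 0.456
[ 0.41877524 -0.27644485 -0.01603931] [1.12782196e+02 2.37764049e-02] [-0.84226198 -0.08513113 -0.04359579]
```

View pics/w12.png

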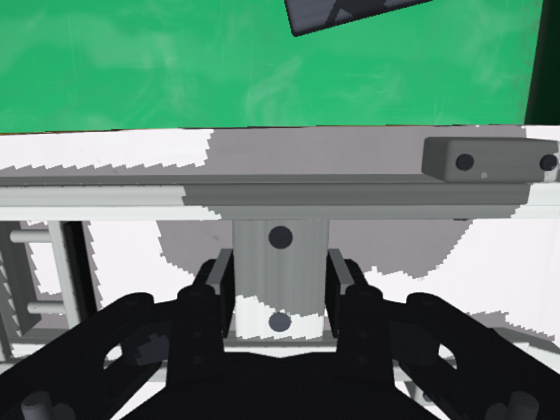

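```bash
python3 -m crank '[{"travel":[-2.5,-9.7,0],"twist":[0,0,0]},{"travel":[-2.5,-9.7,0],"twist":[0,0,0]},{"travel":[-1.5,-5.8,-1.2],"twist":[0,0,0]},{"travel":[0,0,0],"twist":[0,0,0]}]'
python3 -m crank '[{"travel":[0,0,0],"twist":[0,0,0]},{"travel":[0,0,0],"twist":[0,0,0]},{"travel":[0,0,5],"twist":[0,0,0]},{"travel":[0,0,20],"twist":[0,0,0]},{"travel":[0,0,35],"twist":[0,0,0]},{"travel":[0,0,40],"twist":[0,0,0]},{"travel":[5,20,40],"twist":[0,0,0]},{"travel":[10,36,20],"twist":[0,0,0]}]' 60
python3 - <<'E'
from h import *
import pickle
s=ctrl.get_state();print(s["position"],hol(s["position"]),s["wrist_force"])
i=ctrl.camera_info("wrist");im=ctrl.camera("wrist");cv2.imwrite("pics/w13.png",im[:,:,::-1]);pickle.dump(i,open("w13.pkl","wb"))
E
```

```text
t: 11.57
position: [0.4126, -0.3012, -0.0172]
orientation: [0.127, 0.992, -0.0, 0.0]
wrist_force: [-0.1, -0.5, 0.2]
gripper_width: 0.454
t: 12.23
position: [0.4285, -0.2491, 0.1453]
orientation: [0.128, 0.992, -0.003, 0.004]
wrist_force: [1.8, -0.1, 0.3]
gripper_width: 0.6
[ 0.42853969 -0.24905979  0.14527889] [83.82916507  2.67107474] [ 1.75488687 -0.10229382  0.27818287]
```

View pics/w13.png

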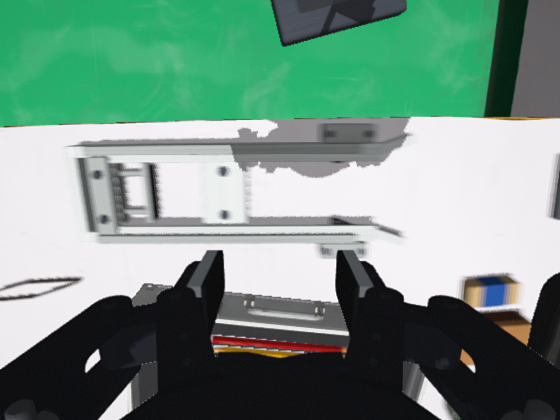

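```bash
python3 -m crank '[{"travel":[5,33,0],"twist":[0,0,0.011]},{"travel":[5,33,0],"twist":[0,0,0.011]},{"travel":[5,33,0],"twist":[0,0,0.011]},{"travel":[5,33,0],"twist":[0,0,0.011]},{"travel":[5,33,0],"twist":[0,0,0.011]},{"travel":[5,33,0],"twist":[0,0,0.011]},{"travel":[5,33,0],"twist":[0,0,0]},{"travel":[5,33,0],"twist":[0,0,0]}]' 95 30
python3 -m crank '[{"travel":[5,33,0],"twist":[0,0,0]},{"travel":[5,33,0],"twist":[0,0,0]},{"travel":[5,33,-10],"twist":[0,0,0]},{"travel":[4,31,-20],"twist":[0,0,0]},{"travel":[0,0,-30],"twist":[0,0,0]},{"travel":[0,0,-20],"twist":[0,0,0]},{"travel":[0,0,0],"twist":[0,0,0]},{"travel":[0,0,0],"twist":[0,0,0]}]'
python3 - <<'E'
from h import *
import pickle
i=ctrl.camera_info("wrist");s=ctrl.get_state();print(s["position"],"yaw",np.degrees(np.arctan2(*R.from_quat(s["orientation"]).as_matrix()[:2,1][::-1])))
im=ctrl.camera("wrist");cv2.imwrite("pics/w14.png",im[:,:,::-1]);pickle.dump(i,open("w14.pkl","wb"))
im=np.clip(im.astype(float)*2,0,255).astype(np.uint8);crop(im,150,100,410,295,3,"pics/w14a.png")
E
```

```text
t: 12.95
position: [0.4667, 0.0201, 0.1395]
orientation: [0.093, 0.996, 0.0, 0.0]
wrist_force: [-0.4, 0.6, -0.1]
gripper_width: 0.947
t: 13.62
position: [0.4847, 0.1482, 0.0583]
orientation: [0.093, 0.996, -0.0, -0.002]
wrist_force: [-0.0, 0.1, -0.2]
gripper_width: 0.947
[0.48471507 0.14820178 0.05826093] yaw 79.3480715114058
```

View pics/w14a.png

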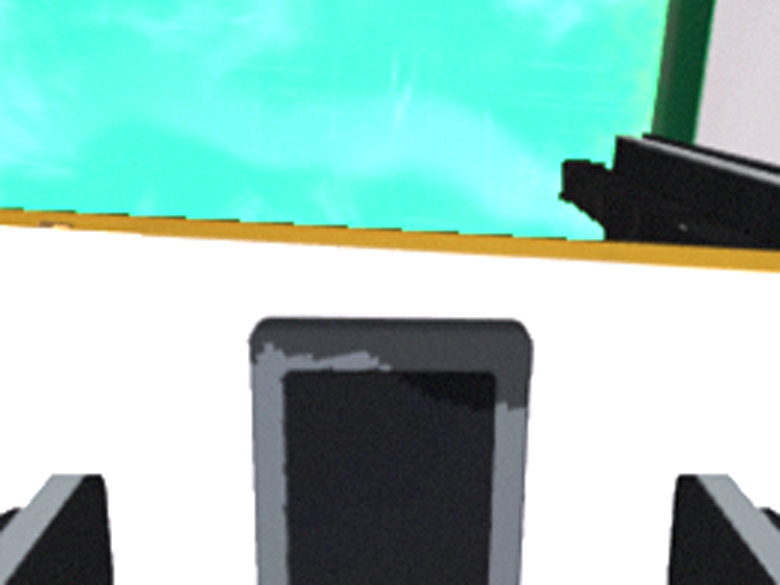

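```bash
python3 - <<'E'
from h import *
import pickle
i=pickle.load(open("w14.pkl","rb"));t=np.radians(79.3);y=np.array([np.cos(t),np.sin(t)]);x=np.array([-y[1],y[0]])  # x toward robot
tc=np.array([.4847,.1482])
for p,z in(((251,345),.013),((532,345),.013),((257,560),.013),((522,560),.013),((390,318),.0)):
    w=p2w(i,[(np.array(p)+.5)/3-.5+[150,100]],z)[0,:2]-tc;print(p,w@x*1000,w@y*1000)
E
```

```text
(251, 345) 7.6188305348132195 -29.856551106324154
(532, 345) 7.7743400405502685 30.33995783492595
(257, 560) -43.34455820175616 -30.2949979585054
(522, 560) -43.163696609479885 30.12179725542992
(390, 318) 10.357156074940006 -0.10031732016917723
```

```bash
python3 -m crank '[{"travel":[2,-0.5,-25],"twist":[0,0,0]},{"travel":[0,0,-25],"twist":[0,0,0]},{"travel":[0,0,-15],"twist":[0,0,0]},{"travel":[0,0,-8],"twist":[0,0,0]},{"travel":[0,0,-4],"twist":[0,0,0]},{"travel":[0,0,0],"twist":[0,0,0]},{"travel":[0,0,0],"twist":[0,0,0]}]'
python3 - <<'E'
from h import *
im=ctrl.camera("wrist");cv2.imwrite("pics/w15.png",im[:,:,::-1])
E
```

```text
t: 14.25
position: [0.4895, 0.1477, -0.016]
orientation: [0.093, 0.996, 0.0, 0.001]
wrist_force: [-0.4, -0.1, 1.3]
gripper_width: 0.949
```

View pics/w15.png

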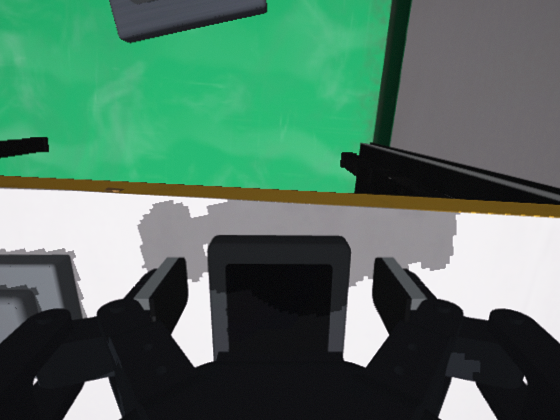

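```bash
python3 -m crank '[{"travel":[0,0,-4],"twist":[0,0,0]},{"travel":[0,0,0],"twist":[0,0,0]},{"travel":[0,0,0],"twist":[0,0,0]}]'
python3 -m crank '[{"travel":[0,0,0],"twist":[0,0,0]},{"travel":[0,0,0],"twist":[0,0,0]},{"travel":[0,0,0],"twist":[0,0,0]},{"travel":[0,0,0],"twist":[0,0,0]},{"travel":[0,0,0],"twist":[0,0,0]}]' 62 30
python3 - <<'E'
from h import *
s=ctrl.get_state();print(s["position"])
im=ctrl.camera("wrist");cv2.imwrite("pics/w16.png",im[:,:,::-1])
E
```

```text
t: 14.55
position: [0.4882, 0.1476, -0.0214]
orientation: [0.093, 0.996, 0.0, 0.0]
wrist_force: [-0.0, -0.3, -0.4]
gripper_width: 0.953
t: 14.97
position: [0.4885, 0.1477, -0.0212]
orientation: [0.093, 0.996, 0.0, 0.0]
wrist_force: [0.6, -0.3, 1.9]
gripper_width: 0.715
[ 0.48848148  0.14766498 -0.02120014]
```

View pics/w16.png

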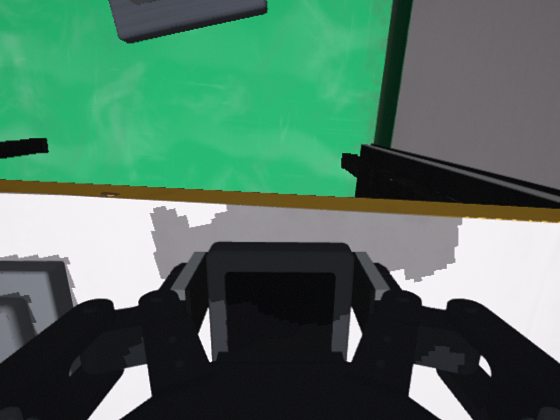

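```bash
python3 -m crank '[{"travel":[0,0,10],"twist":[0,0,0]},{"travel":[0,0,20],"twist":[0,0,0]},{"travel":[0,0,25],"twist":[0,0,0]},{"travel":[-1,-14.5,0],"twist":[0,0,-0.117]},{"travel":[-1,-14.5,0],"twist":[0,0,-0.117]},{"travel":[-1,-14.5,0],"twist":[0,0,-0.117]},{"travel":[-1,-14.5,0],"twist":[0,0,-0.117]},{"travel":[-1,-14.5,0],"twist":[0,0,-0.117]}]'
python3 -m crank '[{"travel":[-1,-14.5,0],"twist":[0,0,-0.117]},{"travel":[-1,-14.5,0],"twist":[0,0,-0.117]},{"travel":[-1,-14.5,0],"twist":[0,0,-0.117]},{"travel":[-1,-14.5,0],"twist":[0,0,-0.117]},{"travel":[-1,-14.5,0],"twist":[0,0,-0.117]},{"travel":[-1,-14.5,0],"twist":[0,0,-0.117]},{"travel":[-1,-14.5,0],"twist":[0,0,-0.117]},{"travel":[-1,-14.5,0],"twist":[0,0,-0.117]}]'
python3 -m crank '[{"travel":[-1.3,-20,0],"twist":[0,0,-0.114]},{"travel":[0,0,0],"twist":[0,0,0]},{"travel":[0,0,0],"twist":[0,0,0]}]'
python3 - <<'E'
from h import *
import pickle
i=ctrl.camera_info("wrist");s=ctrl.get_state();print(s["position"],hol(s["position"]),"yaw",np.degrees(np.arctan2(*R.from_quat(s["orientation"]).as_matrix()[:2,1][::-1])))
im=ctrl.camera("wrist");cv2.imwrite("pics/w17.png",im[:,:,::-1]);pickle.dump(i,open("w17.pkl","wb"))
im=ctrl.camera("scene");cv2.imwrite("pics/s17.png",im[:,:,::-1])
E
```

```text
t: 15.68
position: [0.4824, 0.0745, 0.0334]
orientation: [0.379, 0.925, -0.0, -0.0]
wrist_force: [0.6, 0.0, -1.0]
gripper_width: 0.717
t: 16.35
position: [0.4744, -0.0415, 0.0333]
orientation: [0.756, 0.655, -0.0, -0.0]
wrist_force: [0.2, -0.7, -1.2]
gripper_width: 0.714
t: 16.6
position: [0.4734, -0.0614, 0.0333]
orientation: [0.79, 0.613, -0.0, -0.0]
wrist_force: [-0.9, -0.4, -1.1]
gripper_width: 0.718
[ 0.47340788 -0.06137315  0.0333311 ] [-109.11921836   -0.54612524] yaw -14.415140694782794
```

View pics/w17.png

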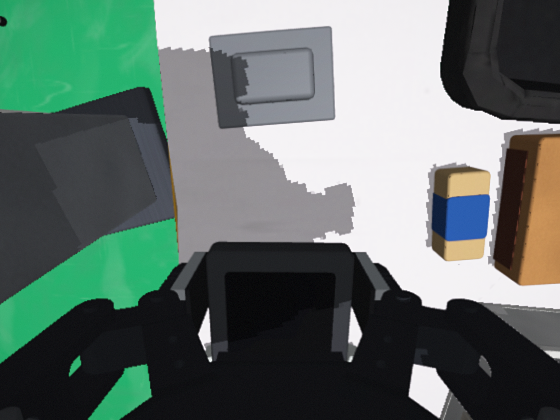

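View pics/s17.png

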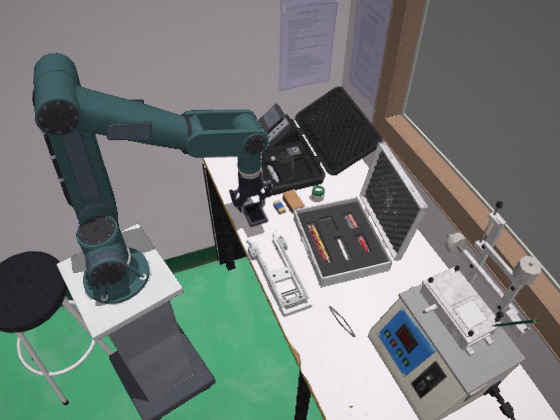

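```bash
python3 -m crank '[{"travel":[0.5,-0.1,-20],"twist":[0,0,0]},{"travel":[0,0,-20],"twist":[0,0,0]},{"travel":[0,0,-10],"twist":[0,0,0]},{"travel":[0,0,-4],"twist":[0,0,0]},{"travel":[0,0,0],"twist":[0,0,0]},{"travel":[0,0,0],"twist":[0,0,0]}]'
python3 -m crank '[{"travel":[-1.5,-5.8,0],"twist":[0,0,0]},{"travel":[-2.5,-9.7,0],"twist":[0,0,0]},{"travel":[-2.5,-9.7,0],"twist":[0,0,0]},{"travel":[-2,-7.7,0],"twist":[0,0,0]},{"travel":[0,0,0],"twist":[0,0,0]},{"travel":[0,0,0],"twist":[0,0,0]}]'
python3 - <<'E'
from h import *
s=ctrl.get_state();print(s["position"],hol(s["position"]),s["wrist_force"])
im=ctrl.camera("top");crop(im,255,200,355,275,8,"pics/t18.png")
im=ctrl.camera("scene");crop(im,220,180,320,280,6,"pics/s18.png")
E
```

```text
t: 17.2
position: [0.4746, -0.0605, -0.0203]
orientation: [0.79, 0.614, 0.0, 0.0]
wrist_force: [-0.3, 0.5, -1.2]
gripper_width: 0.714
t: 17.7
position: [0.4656, -0.0947, -0.0206]
orientation: [0.791, 0.612, 0.0, -0.0]
wrist_force: [0.3, 0.9, -1.4]
gripper_width: 0.718
[ 0.46558247 -0.09474585 -0.02063157] [-74.84888039   0.17376887] [ 0.25547648  0.86275252 -1.42781191]
```

View pics/t18.png

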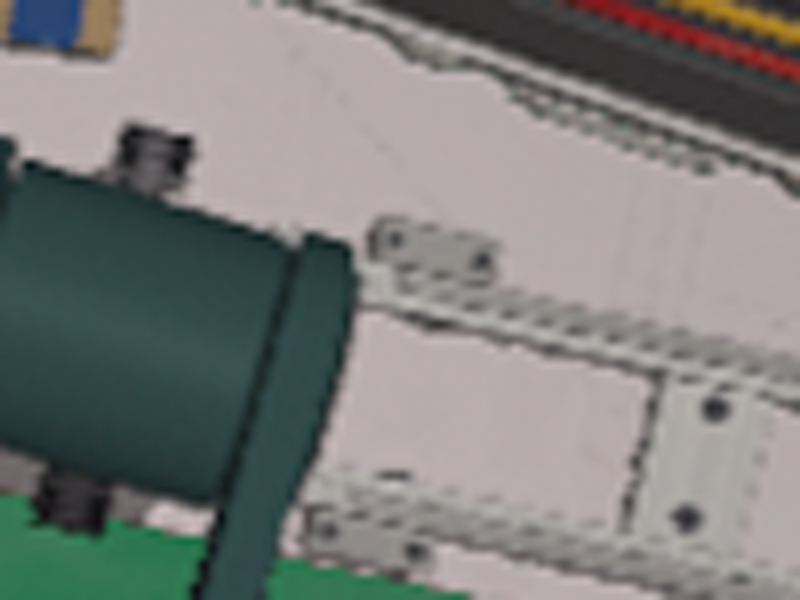

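View pics/s18.png

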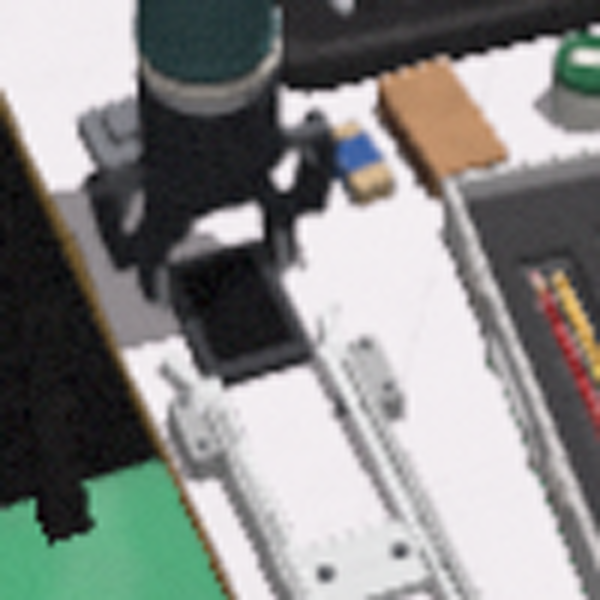

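The scene view shows the tile flat, its front edge at the mouth (270,370), centred between the guides. I'll keep sliding it in.

```bash
python3 -m crank '[{"travel":[-1.2,-4.8,0],"twist":[0,0,0]},{"travel":[-2,-7.7,0],"twist":[0,0,0]},{"travel":[-2,-7.7,0],"twist":[0,0,0]},{"travel":[-1.2,-4.8,0],"twist":[0,0,0]},{"travel":[0,0,0],"twist":[0,0,0]},{"travel":[0,0,0],"twist":[0,0,0]}]'
python3 - <<'E'
from h import *
s=ctrl.get_state();print(s["position"],hol(s["position"]),s["wrist_force"])
im=ctrl.camera("scene");crop(im,220,180,320,280,6,"pics/s19.png")
E
```

```text
t: 18.3
position: [0.4595, -0.1195, -0.0205]
orientation: [0.79, 0.613, 0.0, 0.0]
wrist_force: [1.0, 0.4, -1.3]
gripper_width: 0.715
[ 0.45951586 -0.11948175 -0.02052573] [-49.38140413   0.44932527] [ 1.03671072  0.37036687 -1.28830898]
```

View pics/s19.png

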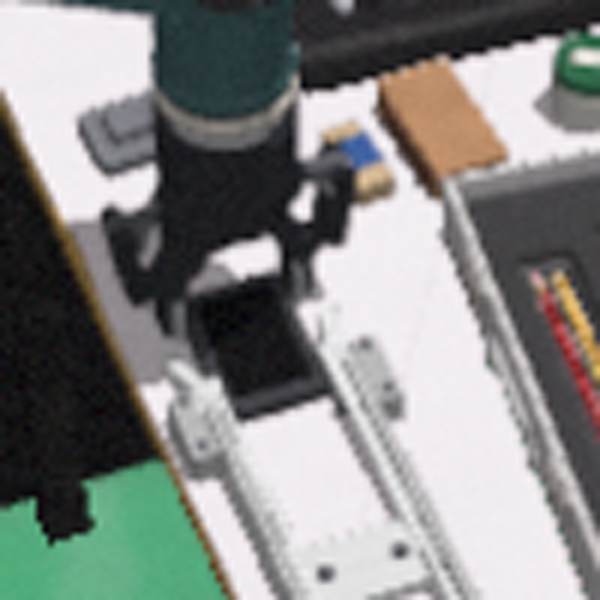

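```bash
python3 -m crank '[{"travel":[0,0,-0.8],"twist":[0,0,0]},{"travel":[0,0,0],"twist":[0,0,0]},{"travel":[0,0,0],"twist":[0,0,0]},{"travel":[0,0,0],"twist":[0,0,0]}]' 86
python3 -m crank '[{"travel":[0,0,15],"twist":[0,0,0]},{"travel":[0,0,25],"twist":[0,0,0]},{"travel":[0,0,25],"twist":[0,0,0]},{"travel":[4,15,0],"twist":[0,0,0]},{"travel":[5,20,0],"twist":[0,0,0]},{"travel":[1,4,0],"twist":[0,0,0]},{"travel":[0,0,0],"twist":[0,0,0]},{"travel":[0,0,0],"twist":[0,0,0]}]' 
python3 -m crank '[{"travel":[0,0,-15],"twist":[0,0,0]},{"travel":[0,0,-10],"twist":[0,0,0]},{"travel":[0,0,0],"twist":[0,0,0]},{"travel":[0,0,0],"twist":[0,0,0]}]' 0
python3 - <<'E'
from h import *
s=ctrl.get_state();print(s["position"],hol(s["position"]),s["wrist_force"])
i=ctrl.camera_info("wrist");M=R.from_quat(s["orientation"])
for z in(-35,-25,-20,-15,-10,-5,5): print(z,w2p(i,[s["position"]+M.apply([.011,y/1000,z/1000]) for y in(-14,0,14)]).round().tolist())
im=ctrl.camera("wrist");cv2.imwrite("pics/w20.png",im[:,:,::-1])
im=ctrl.camera("scene");crop(im,220,180,320,280,6,"pics/s20.png")
E
```

```text
t: 18.68
position: [0.4594, -0.1188, -0.0214]
orientation: [0.79, 0.613, 0.0, 0.0]
wrist_force: [0.2, 1.2, -0.1]
gripper_width: 0.856
t: 19.35
position: [0.469, -0.08, 0.0432]
orientation: [0.79, 0.613, -0.0, -0.0]
wrist_force: [-0.2, -0.8, 0.4]
gripper_width: 0.86
t: 19.68
position: [0.4682, -0.0802, 0.0173]
orientation: [0.79, 0.613, -0.001, -0.001]
wrist_force: [-0.5, 1.0, 0.4]
gripper_width: 0.294
[ 0.4681626  -0.08015155  0.01731814] [-89.62632244  -0.95661465] [-0.47400564  1.00201362  0.40881022]
-35 [[246.0, 260.0], [280.0, 260.0], [315.0, 260.0]]
-25 [[248.0, 251.0], [280.0, 251.0], [313.0, 251.0]]
-20 [[249.0, 246.0], [280.0, 247.0], [312.0, 247.0]]
-15 [[250.0, 242.0], [280.0, 243.0], [311.0, 243.0]]
-10 [[251.0, 239.0], [280.0, 239.0], [310.0, 239.0]]
-5 [[252.0, 235.0], [280.0, 235.0], [309.0, 235.0]]
5 [[253.0, 229.0], [280.0, 229.0], [307.0, 229.0]]
```

View pics/w20.png

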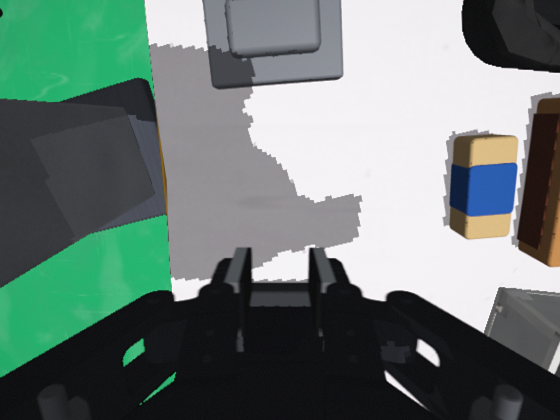

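View pics/s20.png

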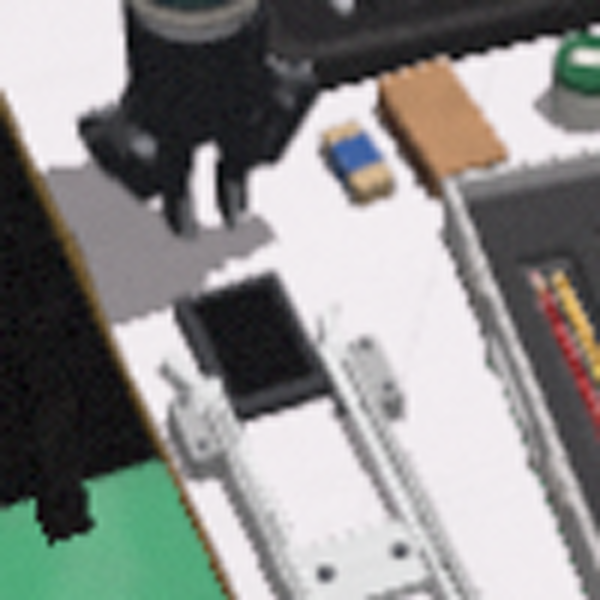

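```bash
python3 -m crank '[{"travel":[0,0,-10],"twist":[0,0,0]},{"travel":[0.5,0,-10],"twist":[0,0,0]},{"travel":[0.4,0,-8],"twist":[0,0,0]},{"travel":[0,0,0],"twist":[0,0,0]},{"travel":[0,0,0],"twist":[0,0,0]}]' 0
python3 - <<'E'
from h import *
s=ctrl.get_state();print(s["position"],hol(s["position"]),s["wrist_force"])
i=ctrl.camera_info("wrist");M=R.from_quat(s["orientation"])
for z in(-25,-20,-15,-10,-5): print(z,w2p(i,[s["position"]+M.apply([.011,y/1000,z/1000]) for y in(-14,0,14)]).round().tolist())
im=ctrl.camera("wrist");crop(im,180,190,380,340,4,"pics/w21.png")
im=ctrl.camera("scene");crop(im,220,180,320,280,6,"pics/s21.png")
E
```

```text
t: 20.2
position: [0.4693, -0.0796, -0.0106]
orientation: [0.79, 0.613, -0.001, -0.001]
wrist_force: [0.5, -0.4, 0.1]
gripper_width: -0.005
[ 0.46932599 -0.07964    -0.01063727] [-9.04111318e+01  4.30066927e-02] [ 0.52778013 -0.41701133  0.09568177]
-25 [[248.0, 251.0], [280.0, 251.0], [313.0, 251.0]]
-20 [[249.0, 246.0], [280.0, 247.0], [312.0, 247.0]]
-15 [[250.0, 242.0], [280.0, 243.0], [311.0, 243.0]]
-10 [[251.0, 239.0], [280.0, 239.0], [310.0, 239.0]]
-5 [[252.0, 235.0], [280.0, 235.0], [309.0, 235.0]]
```

View pics/w21.png

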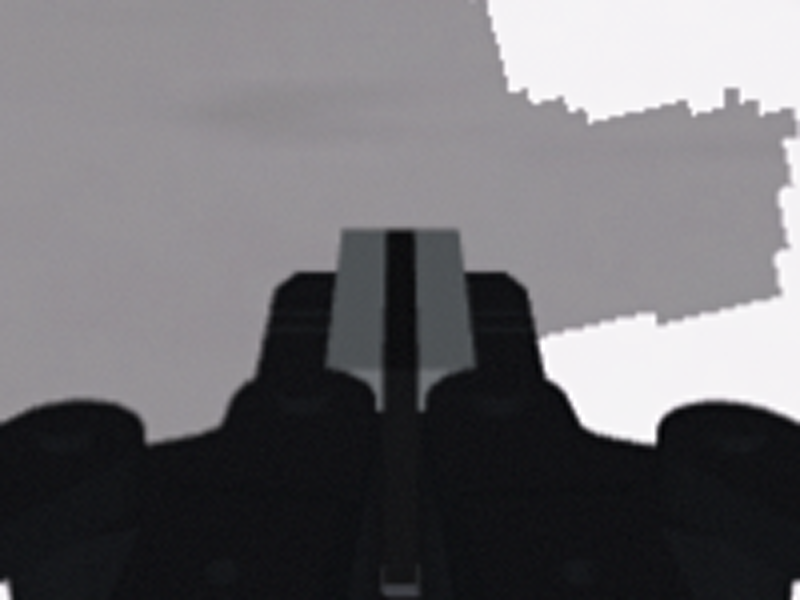

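View pics/s21.png

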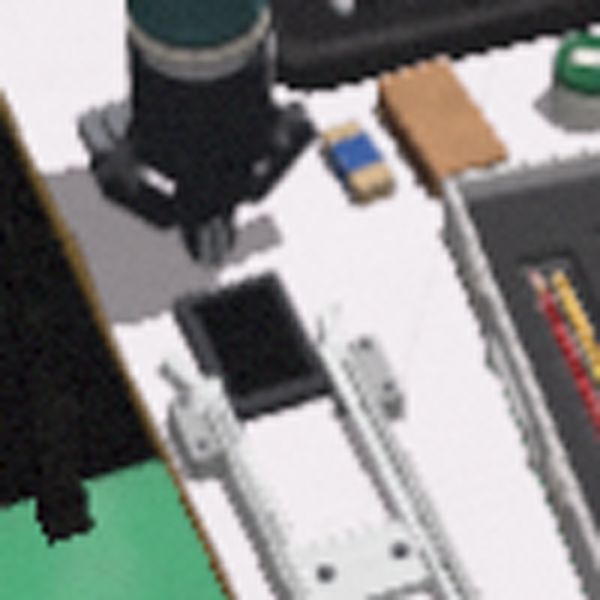

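```bash
python3 -m crank '[{"travel":[0,0,-4],"twist":[0,0,0]},{"travel":[-2,-7.7,-1],"twist":[0,0,0]},{"travel":[-2,-7.7,0],"twist":[0,0,0]},{"travel":[-2,-7.7,0],"twist":[0,0,0]},{"travel":[-2,-7.7,0],"twist":[0,0,0]},{"travel":[-2,-7.7,0],"twist":[0,0,0]},{"travel":[0,0,0],"twist":[0,0,0]}]' 0
python3 - <<'E'
from h import *
s=ctrl.get_state();print(s["position"],hol(s["position"]),s["wrist_force"])
im=ctrl.camera("scene");crop(im,220,180,320,280,6,"pics/s22.png")
E
```

```text
t: 20.88
position: [0.4599, -0.1204, -0.0143]
orientation: [0.791, 0.612, -0.0, 0.001]
wrist_force: [1.0, -0.0, -0.1]
gripper_width: 0.001
[ 0.45992414 -0.12041893 -0.0142914 ] [-48.57519473   1.07784208] [ 0.96068906 -0.00387745 -0.10720574]
```

View pics/s22.png

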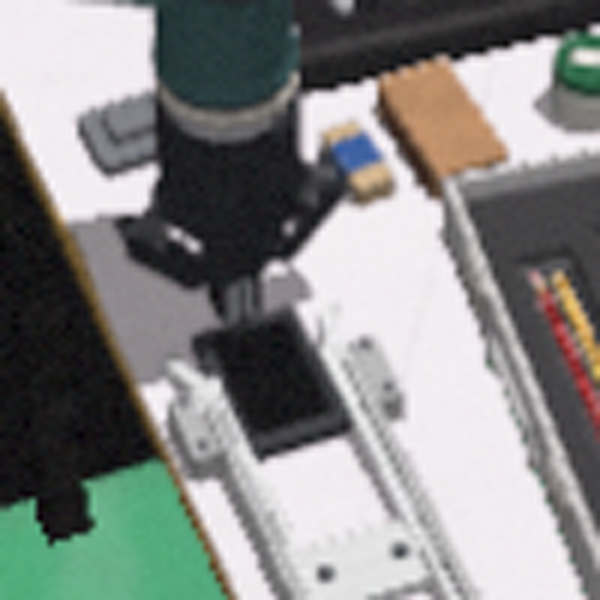

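```bash
python3 -m crank '[{"travel":[-1.9,-7.8,0],"twist":[0,0,0]},{"travel":[-2,-7.7,0],"twist":[0,0,0]},{"travel":[-2,-7.7,0],"twist":[0,0,0]},{"travel":[-2,-7.7,0],"twist":[0,0,0]},{"travel":[-2,-7.7,0],"twist":[0,0,0]},{"travel":[-2,-7.7,0],"twist":[0,0,0]},{"travel":[0,0,0],"twist":[0,0,0]}]'
python3 - <<'E'
from h import *
s=ctrl.get_state();print(s["position"],hol(s["position"]),s["wrist_force"])
im=ctrl.camera("scene");crop(im,220,180,320,280,6,"pics/s23.png")
E
```

```text
t: 21.52
position: [0.448, -0.1667, -0.0144]
orientation: [0.79, 0.613, -0.001, 0.001]
wrist_force: [0.7, 0.3, 0.9]
gripper_width: 0.001
[ 0.44796362 -0.16674155 -0.01436111] [-0.73342514  1.01304637] [0.70026105 0.31808783 0.88943682]
```

View pics/s23.png

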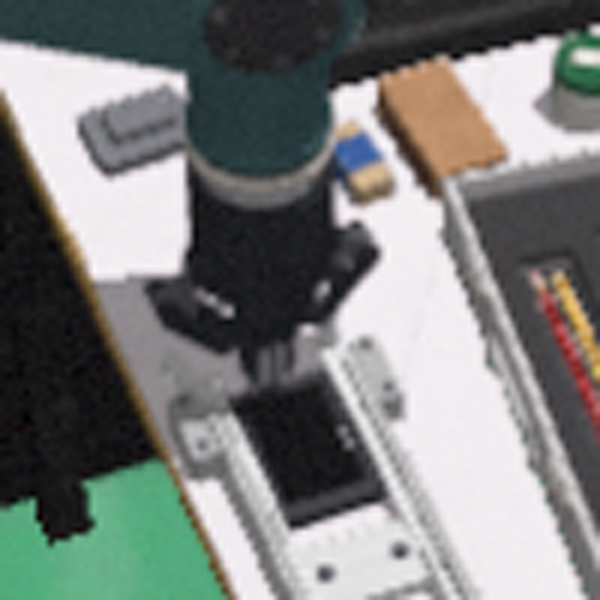

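```bash
python3 -m crank '[{"travel":[-2.1,-7.6,0],"twist":[0,0,0]},{"travel":[-2.1,-7.6,0],"twist":[0,0,0]},{"travel":[-2,-7.7,0],"twist":[0,0,0]},{"travel":[-2,-7.7,0],"twist":[0,0,0]},{"travel":[-1.2,-4.8,0],"twist":[0,0,0]},{"travel":[-1.2,-4.8,0],"twist":[0,0,0]},{"travel":[0,0,0],"twist":[0,0,0]},{"travel":[0,0,0],"twist":[0,0,0]}]'
python3 -m crank '[{"travel":[1,3.9,0],"twist":[0,0,0]},{"travel":[0.5,2,15],"twist":[0,0,0.1]},{"travel":[0,0,30],"twist":[0,0,0.12]},{"travel":[0,5,40],"twist":[0,0,0.12]},{"travel":[0,15,40],"twist":[0,0,0.12]},{"travel":[6,25,30],"twist":[0,0,0.12]},{"travel":[8,30,0],"twist":[0,0,0.12]},{"travel":[8,30,0],"twist":[0,0,0.12]}]' 50
python3 - <<'E'
from h import *
import pickle
i=ctrl.camera_info("wrist");s=ctrl.get_state();print(s["position"],hol(s["position"]),"yaw",np.degrees(np.arctan2(*R.from_quat(s["orientation"]).as_matrix()[:2,1][::-1])))
im=ctrl.camera("scene");crop(im,220,180,320,280,6,"pics/s24.png")
im=ctrl.camera("wrist");cv2.imwrite("pics/w24.png",im[:,:,::-1]);pickle.dump(i,open("w24.pkl","wb"))
E
```

```text
t: 22.23
position: [0.4376, -0.2056, -0.0144]
orientation: [0.79, 0.613, -0.0, 0.0]
wrist_force: [0.6, -0.0, -0.4]
gripper_width: 0.001
t: 22.9
position: [0.4632, -0.0938, 0.1432]
orientation: [0.478, 0.878, 0.001, 0.004]
wrist_force: [0.8, -0.5, -1.2]
gripper_width: 0.498
[ 0.46321861 -0.09378523  0.14317731] [-75.1914556   -2.35472141] yaw 32.88697520870254
```

View pics/s24.png

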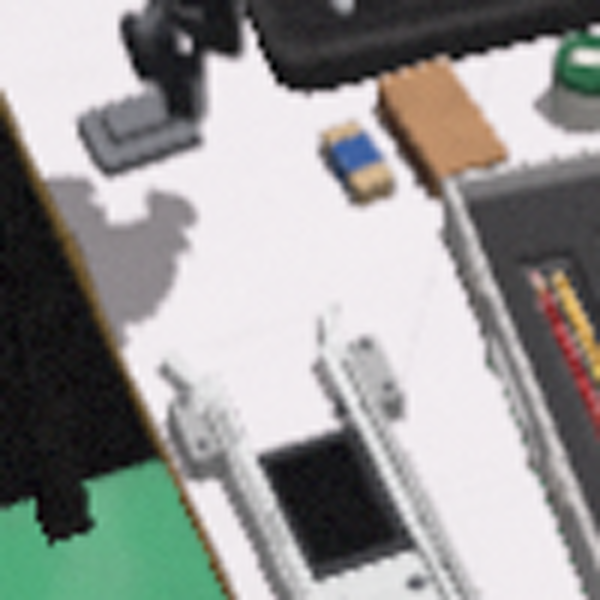

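View pics/w24.png

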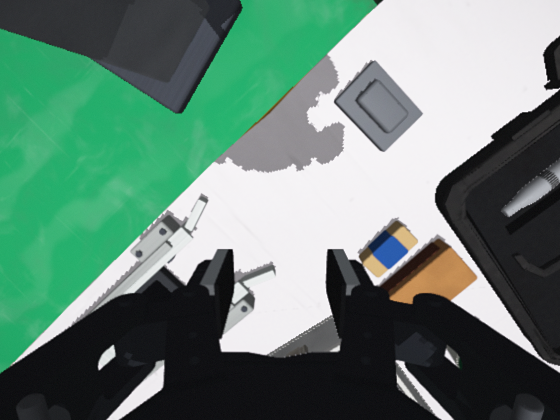

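```bash
python3 -m crank '[{"travel":[4,17,0],"twist":[0,0,0.118]},{"travel":[5,17,0],"twist":[0,0,0.118]},{"travel":[4,17,0],"twist":[0,0,0.118]},{"travel":[5,17,0],"twist":[0,0,0.118]},{"travel":[4,17,-15],"twist":[0,0,0.118]},{"travel":[5,18,-25],"twist":[0,0,0.118]},{"travel":[4,17,-25],"twist":[0,0,0.118]},{"travel":[0,0,0],"twist":[0,0,0]}]' 50
python3 -m crank '[{"travel":[0,0,0],"twist":[0,0,0]},{"travel":[0,0,0],"twist":[0,0,0]}]'
python3 - <<'E'
from h import *
import pickle
i=ctrl.camera_info("wrist");s=ctrl.get_state();print(s["position"],"yaw",np.degrees(np.arctan2(*R.from_quat(s["orientation"]).as_matrix()[:2,1][::-1])))
im=ctrl.camera("wrist");pickle.dump(i,open("w25.pkl","wb"));crop(im,180,120,380,270,4,"pics/w25.png")
E
```

```text
t: 23.67
position: [0.4884, 0.028, 0.0688]
orientation: [0.086, 0.996, 0.0, -0.005]
wrist_force: [-2.3, 0.3, -1.0]
gripper_width: 0.499
t: 23.83
position: [0.4926, 0.0249, 0.0753]
orientation: [0.089, 0.996, -0.0, 0.0]
wrist_force: [0.5, 0.8, 0.7]
gripper_width: 0.501
[0.49262041 0.0248545  0.07530495] yaw 79.79594177478866
```

View pics/w25.png

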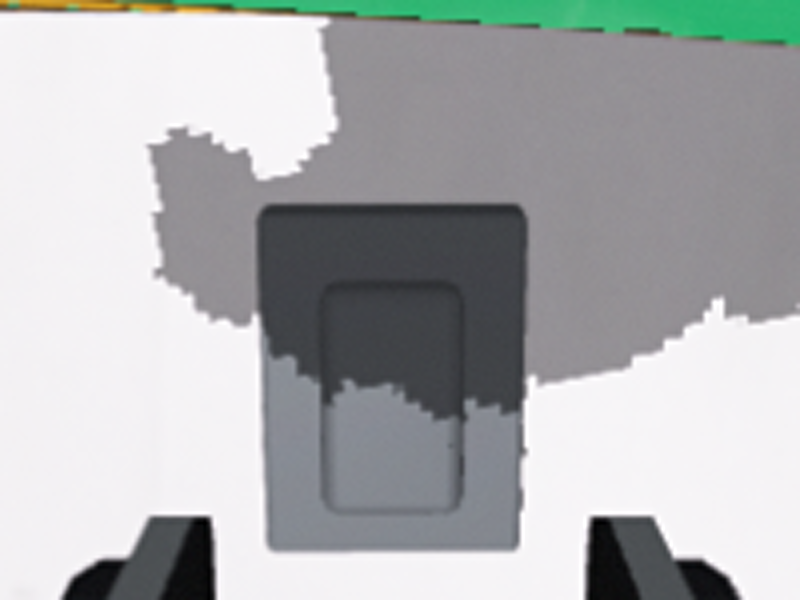

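```bash
python3 - <<'E'
from h import *
import pickle
i=pickle.load(open("w25.pkl","rb"))
def C(p): return (np.array(p,float)+.5)/4-.5+[180,120]
for n,c,z in(("raised",[(322,292),(463,292),(460,514),(324,514)],.0235),("plate",[(259,215),(527,215),(518,550),(268,550)],.013)):
    w=p2w(i,C(c),z)[:,:2];e=(w[1]+w[2]-w[0]-w[3])/2;print(n,w.mean(0).round(4),np.linalg.norm(np.roll(w,-1,0)-w,axis=1).round(4),np.degrees(np.arctan2(e[1],e[0])))
E
```

```text
raised [0.4911 0.0238] [0.0229 0.0387 0.0232 0.0387] 79.89344233066589
plate [0.4912 0.0238] [0.0451 0.0608 0.0451 0.0608] 79.89182172875985
```

```bash
python3 -m crank '[{"travel":[-1.5,-1,-30],"twist":[0,0,0]},{"travel":[0,0,-25],"twist":[0,0,0]},{"travel":[0,0,-15],"twist":[0,0,0]},{"travel":[0,0,-7],"twist":[0,0,0]},{"travel":[0,0,-3],"twist":[0,0,0]},{"travel":[0,0,0],"twist":[0,0,0]},{"travel":[0,0,0],"twist":[0,0,0]}]' 45 60
python3 - <<'E'
from h import *
s=ctrl.get_state();print(s["position"])
im=ctrl.camera("wrist");crop(im,180,160,380,310,4,"pics/w26.png")
im=ctrl.camera("scene");crop(im,205,150,285,230,7,"pics/s26.png")
E
```

```text
t: 24.47
position: [0.4925, 0.0239, -0.0035]
orientation: [0.088, 0.996, 0.0, 0.002]
wrist_force: [0.4, 0.6, -0.1]
gripper_width: 0.45
[ 0.49253159  0.0239006  -0.00345245]
```

View pics/w26.png

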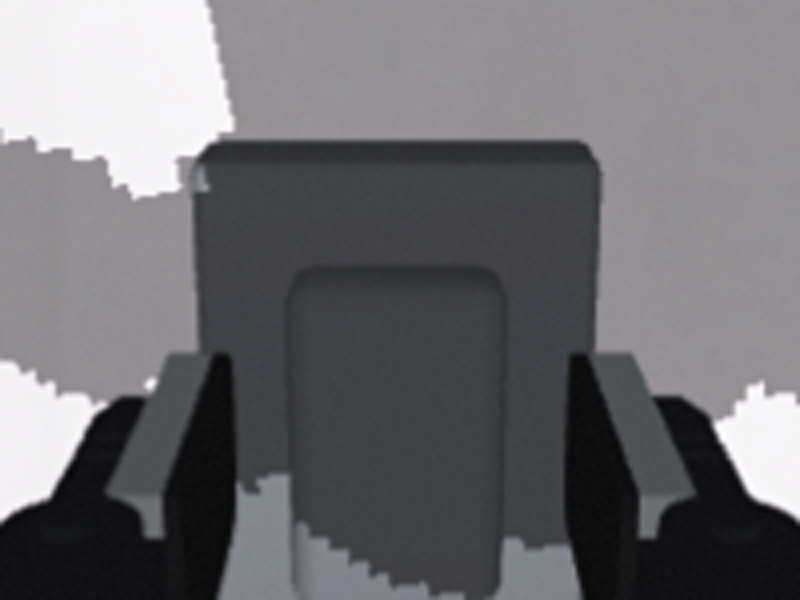

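View pics/s26.png

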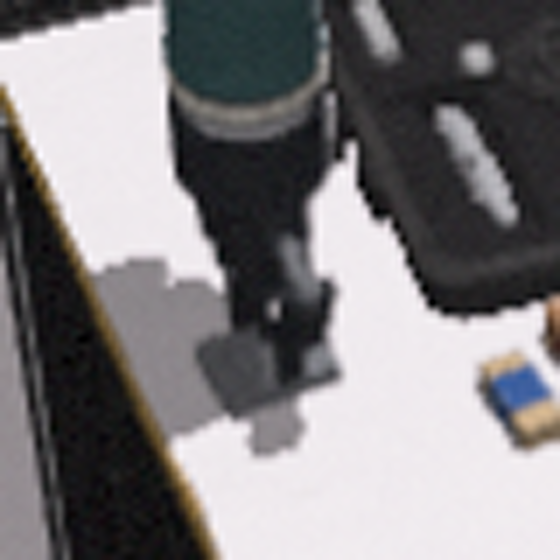

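```bash
python3 -m crank '[{"travel":[0,0,-1.5],"twist":[0,0,0]},{"travel":[0,0,0],"twist":[0,0,0]},{"travel":[0,0,0],"twist":[0,0,0]},{"travel":[0,0,0],"twist":[0,0,0]},{"travel":[0,0,0],"twist":[0,0,0]}]' 15 60
python3 - <<'E'
from h import *
s=ctrl.get_state();print(s["position"],s["wrist_force"],s["gripper_width"])
im=ctrl.camera("wrist");crop(im,180,160,380,310,4,"pics/w27.png")
E
```

```text
t: 24.98
position: [0.494, 0.0239, -0.0028]
orientation: [0.088, 0.996, -0.0, 0.004]
wrist_force: [-2.8, -1.1, 12.9]
gripper_width: 0.265
[ 0.49396391  0.023878   -0.00277303] [-2.79597162 -1.08807256 12.90009652] 0.26459490502864946
```

View pics/w27.png

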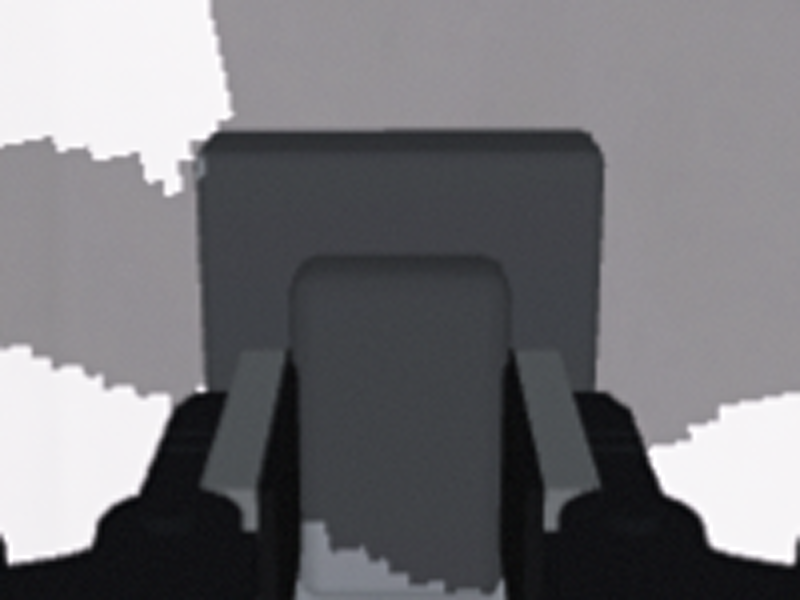

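```bash
python3 -m crank '[{"travel":[0,0,0],"twist":[0,0,0]},{"travel":[0,0,4],"twist":[0,0,0]},{"travel":[0,0,0],"twist":[0,0,0]},{"travel":[0,0,0],"twist":[0,0,0]}]' 40 60
python3 -m crank '[{"travel":[0,0,0],"twist":[0,0,0]},{"travel":[0,0,0],"twist":[0,0,0]},{"travel":[0,0,0],"twist":[0,0,0]},{"travel":[0,0,0],"twist":[0,0,0]},{"travel":[0,0,0],"twist":[0,0,0]}]' 15 60
python3 - <<'E'
from h import *
import pickle
s=ctrl.get_state();print(s["position"],s["orientation"],s["wrist_force"],s["gripper_width"])
i=ctrl.camera_info("wrist");im=ctrl.camera("wrist");cv2.imwrite("pics/w28.png",im[:,:,::-1]);crop(im,180,160,380,310,4,"pics/w28a.png");pickle.dump(i,open("w28.pkl","wb"))
E
```

```text
t: 25.37
position: [0.491, 0.0246, -0.0026]
orientation: [0.088, 0.996, 0.0, 0.0]
wrist_force: [-1.1, -0.5, -0.0]
gripper_width: 0.397
t: 25.78
position: [0.4909, 0.0245, -0.0027]
orientation: [0.088, 0.996, -0.0, 0.0]
wrist_force: [-1.2, 0.2, 5.3]
gripper_width: 0.262
[ 0.49085006  0.02453137 -0.00267646] [ 8.77861385e-02  9.96139342e-01 -8.22252322e-06  7.77279159e-05] [-1.15400894  0.17594153  5.30458175] 0.26172456406249484
```

View pics/w28a.png

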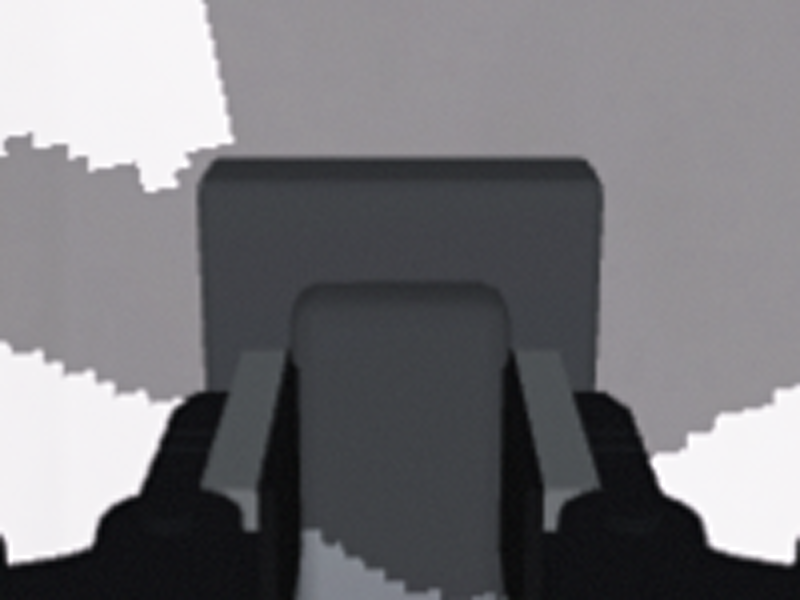

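```bash
python3 -m crank '[{"travel":[0,0,8],"twist":[0,0,0]},{"travel":[0,0,20],"twist":[0,0,0]},{"travel":[-4,-20,15],"twist":[0,0,-0.025]},{"travel":[-5,-25,0],"twist":[0,0,-0.025]},{"travel":[-5,-25,0],"twist":[0,0,-0.025]},{"travel":[-5,-22,0],"twist":[0,0,0]},{"travel":[-2.7,-12.5,0],"twist":[0,0,0]},{"travel":[0,0,0],"twist":[0,0,0]}]'
python3 -m crank '[{"travel":[0,0,0],"twist":[0,0,0]},{"travel":[0,0,0],"twist":[0,0,0]}]'
python3 - <<'E'
from h import *
import pickle
s=ctrl.get_state();print(s["position"],hol(s["position"]),"yaw",np.degrees(np.arctan2(*R.from_quat(s["orientation"]).as_matrix()[:2,1][::-1])))
i=ctrl.camera_info("wrist");im=ctrl.camera("wrist");cv2.imwrite("pics/w29.png",im[:,:,::-1]);pickle.dump(i,open("w29.pkl","wb"))
E
```

```text
t: 26.5
position: [0.4683, -0.082, 0.0397]
orientation: [0.127, 0.992, -0.0, -0.0]
wrist_force: [0.8, -0.0, -1.4]
gripper_width: 0.265
t: 26.67
position: [0.4689, -0.0793, 0.0397]
orientation: [0.125, 0.992, 0.0, -0.0]
wrist_force: [-0.6, -0.8, -0.3]
gripper_width: 0.258
[ 0.46891805 -0.07930023  0.03974357] [-90.63876965  -0.43661427] yaw 75.63146363577957
```

View pics/w29.png

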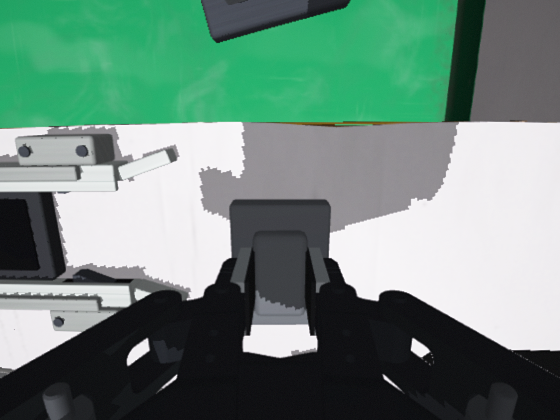

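```bash
python3 - <<'E'
from h import *
import pickle
i=pickle.load(open("w29.pkl","rb"))
im=cv2.imread("pics/w29.png")[:,:,::-1];crop(im,0,120,200,345-75,4,"pics/w29b.png");crop(im,210,180,350,330,4,"pics/w29a.png")
E
```

```text
(no output)
```

View pics/w29a.png

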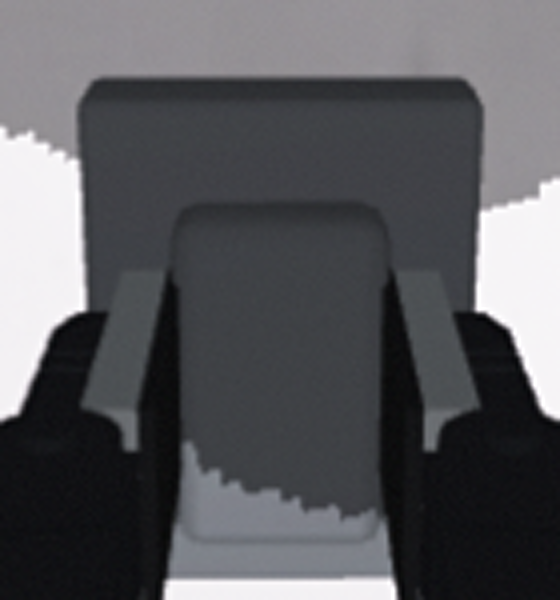

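View pics/w29b.png

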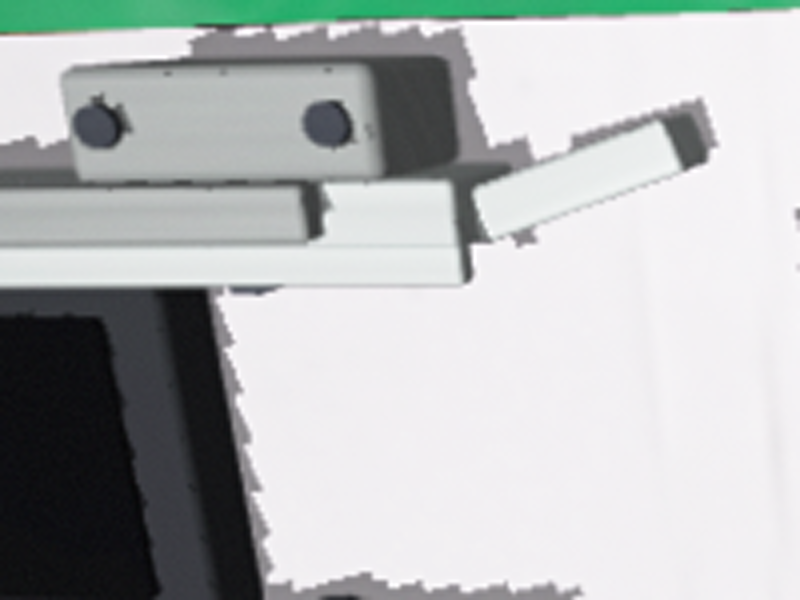

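```bash
python3 - <<'E'
from h import *
import pickle
i=pickle.load(open("w29.pkl","rb"))
A=lambda p:(np.array(p,float)+.5)/4-.5+[210,180]
B=lambda p:(np.array(p,float)+.5)/4-.5+[0,120]
print("raised",hol(p2w(i,A([(175,212),(385,212),(380,540),(183,540)]),.0662)).round(1).tolist())
print("plate",hol(p2w(i,A([(80,98),(482,98),(395,578),(170,578)]),.0557)).round(1).tolist())
print("tile rear top",hol(p2w(i,B([(165,300),(205,590)]),.013)).round(1).tolist())
print("lip",hol(p2w(i,B([(10,286),(470,284)]),.02)).round(1).tolist())
E
```

```text
raised [[-79.5, -20.7], [-101.7, -20.7], [-102.0, 18.8], [-79.6, 18.8]]
plate [[-68.3, -30.4], [-113.1, -30.5], [-104.9, 31.0], [-77.0, 31.0]]
tile rear top [[50.0, -25.3], [52.5, 21.1]]
lip [[67.8, -28.9], [-0.0, -29.1]]
```

```bash
python3 -m crank '[{"travel":[0.4,-0.1,-15],"twist":[0,0,0]},{"travel":[0,0,-15],"twist":[0,0,0]},{"travel":[0,0,-8],"twist":[0,0,0]},{"travel":[-1,-3.9,-4],"twist":[0,0,0]},{"travel":[-2,-7.7,0],"twist":[0,0,0]},{"travel":[-2,-7.7,0],"twist":[0,0,0]},{"travel":[-2,-7.7,0],"twist":[0,0,0]},{"travel":[-2,-7.7,0],"twist":[0,0,0]}]'
python3 -m crank '[{"travel":[-2,-7.7,0],"twist":[0,0,0]},{"travel":[-2,-7.7,0],"twist":[0,0,0]},{"travel":[-1,-3.9,0],"twist":[0,0,0]},{"travel":[0,0,0],"twist":[0,0,0]}]'
python3 - <<'E'
from h import *
s=ctrl.get_state();print(s["position"],hol(s["position"]),s["wrist_force"])
im=ctrl.camera("scene");crop(im,220,180,320,280,6,"pics/s30.png")
im=ctrl.camera("wrist");cv2.imwrite("pics/w30.png",im[:,:,::-1])
E
```

```text
t: 27.38
position: [0.4604, -0.1156, -0.0017]
orientation: [0.125, 0.992, -0.0, 0.0]
wrist_force: [0.9, -0.6, 0.6]
gripper_width: 0.261
t: 27.72
position: [0.4552, -0.1351, -0.0019]
orientation: [0.126, 0.992, -0.0, 0.0]
wrist_force: [-0.8, 0.6, -1.3]
gripper_width: 0.26
[ 0.45522877 -0.13514586 -0.00186978] [-33.1432541   0.1924216] [-0.82079412  0.60652331 -1.33558597]
```

View pics/s30.png

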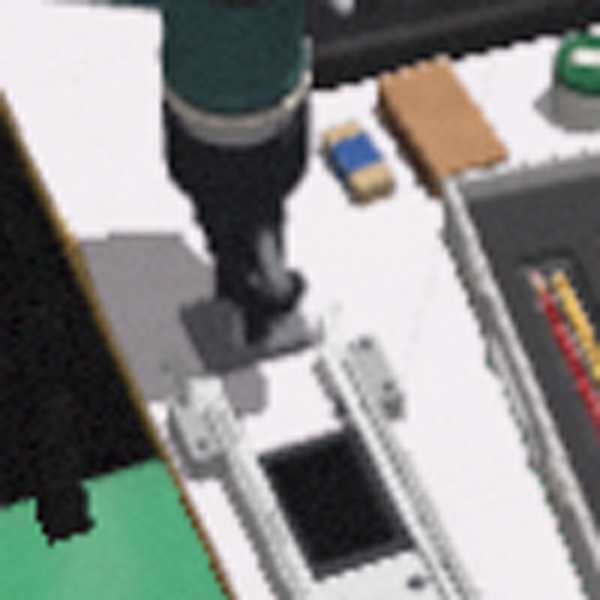

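View pics/w30.png

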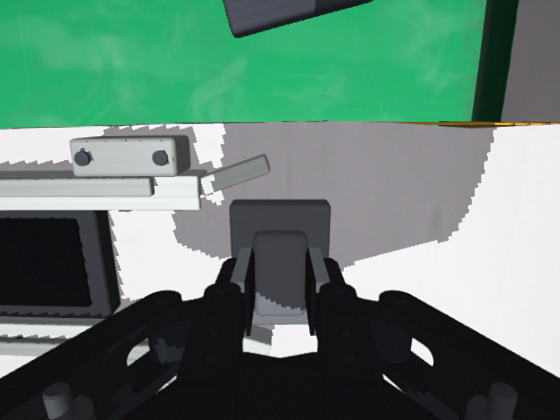

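```bash
python3 -m crank '[{"travel":[-1,-3.9,0],"twist":[0,0,0]},{"travel":[-2,-7.7,0],"twist":[0,0,0]},{"travel":[-2,-7.7,0],"twist":[0,0,0]},{"travel":[-2,-7.7,0],"twist":[0,0,0]},{"travel":[-1,-3.9,0],"twist":[0,0,0]},{"travel":[0,0,0],"twist":[0,0,0]}]'
python3 -m crank '[{"travel":[-1,-3.9,0],"twist":[0,0,0]},{"travel":[-1.5,-5.8,0],"twist":[0,0,0]},{"travel":[-1.5,-5.8,0],"twist":[0,0,0]},{"travel":[-1,-3.9,0],"twist":[0,0,0]},{"travel":[0,0,0],"twist":[0,0,0]}]'
python3 - <<'E'
from h import *
s=ctrl.get_state();print(s["position"],hol(s["position"]),s["wrist_force"],hol(s["wrist_force"][:2]/1000+m))
im=ctrl.camera("wrist");cv2.imwrite("pics/w31.png",im[:,:,::-1])
E
```

```text
t: 28.32
position: [0.447, -0.1659, -0.002]
orientation: [0.126, 0.992, -0.0, -0.0]
wrist_force: [-0.3, 0.5, -0.4]
gripper_width: 0.258
t: 28.73
position: [0.4423, -0.1855, -0.0019]
orientation: [0.125, 0.992, -0.001, 0.0]
wrist_force: [-0.6, -1.2, -0.7]
gripper_width: 0.263
[ 0.44225497 -0.18552693 -0.00191857] [18.88146217  0.15548025] [-0.59780812 -1.16060528 -0.67610729] [ 1.27281157 -0.29039609]
```

View pics/w31.png

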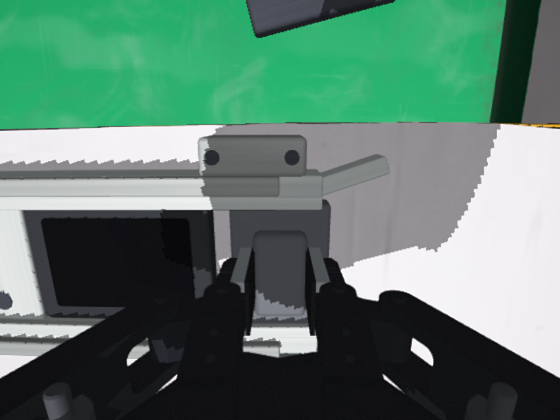

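```bash
python3 -m crank '[{"travel":[-1,-3.9,-0.6],"twist":[0,0,0]},{"travel":[-1.2,-4.8,0],"twist":[0,0,0]},{"travel":[-1.2,-4.8,0],"twist":[0,0,0]},{"travel":[-1.2,-4.8,0],"twist":[0,0,0]},{"travel":[-0.5,-1.9,0],"twist":[0,0,0]},{"travel":[0,0,0],"twist":[0,0,0]},{"travel":[0,0,0],"twist":[0,0,0]}]'
python3 -m crank '[{"travel":[-0.6,-2.4,0],"twist":[0,0,0]},{"travel":[-0.6,-2.4,0],"twist":[0,0,0]},{"travel":[0,0,0],"twist":[0,0,0]},{"travel":[0,0,0],"twist":[0,0,0]}]'
python3 - <<'E'
from h import *
s=ctrl.get_state();print(s["position"],hol(s["position"]),s["wrist_force"],hol(s["wrist_force"][:2]/1000+m))
import pickle
i=ctrl.camera_info("wrist");im=ctrl.camera("wrist");cv2.imwrite("pics/w32.png",im[:,:,::-1]);pickle.dump(i,open("w32.pkl","wb"))
im=ctrl.camera("scene");crop(im,220,180,340,300,5,"pics/s32.png")
E
```

```text
t: 29.37
position: [0.4372, -0.2052, -0.0026]
orientation: [0.125, 0.992, -0.001, -0.0]
wrist_force: [-0.5, -0.5, -1.6]
gripper_width: 0.26
t: 29.7
position: [0.4361, -0.2095, -0.0025]
orientation: [0.125, 0.992, -0.0, 0.0]
wrist_force: [0.6, 1.0, -0.6]
gripper_width: 0.257
[ 0.43612977 -0.20950581 -0.00252663] [43.63027257  0.18602323] [ 0.56343594  1.04680874 -0.61292931] [-1.15404214  0.28540381]
```

View pics/w32.png

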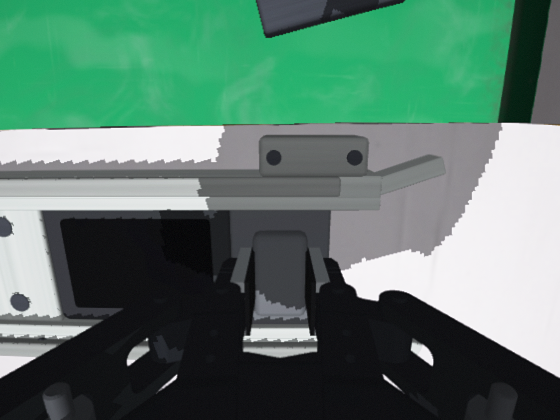

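View pics/s32.png

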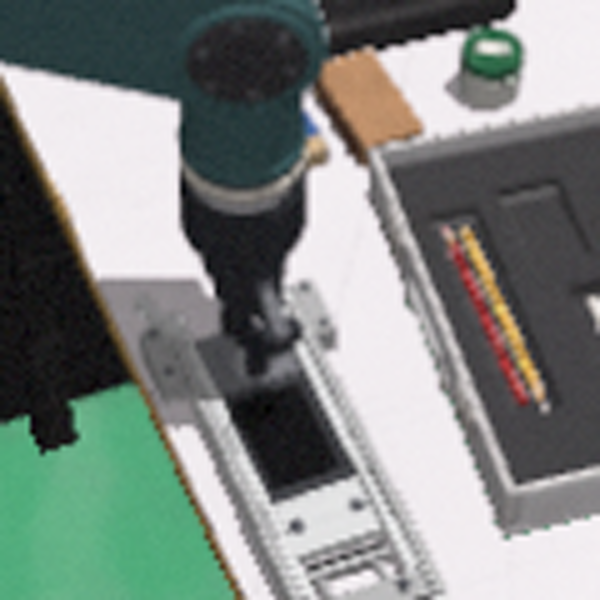

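```bash
python3 -m crank '[{"travel":[-0.7,-2.9,0],"twist":[0,0,0]},{"travel":[0,0,0],"twist":[0,0,0]},{"travel":[0,0,0],"twist":[0,0,0]}]'
python3 -m crank '[{"travel":[-0.7,-2.9,0],"twist":[0,0,0]},{"travel":[0,0,0],"twist":[0,0,0]},{"travel":[0,0,0],"twist":[0,0,0]}]'
python3 -m crank '[{"travel":[-0.7,-2.9,0],"twist":[0,0,0]},{"travel":[0,0,0],"twist":[0,0,0]},{"travel":[0,0,0],"twist":[0,0,0]}]'
python3 - <<'E'
from h import *
s=ctrl.get_state();print(s["position"],hol(s["position"]),s["wrist_force"],hol(s["wrist_force"][:2]/1000+m))
im=ctrl.camera("wrist");cv2.imwrite("pics/w33.png",im[:,:,::-1]);crop(im,100,150,380,340,2.8,"pics/w33a.png")
E
```

```text
t: 30.05
position: [0.4354, -0.2124, -0.0025]
orientation: [0.125, 0.992, -0.0, 0.0]
wrist_force: [-0.6, 2.0, -1.1]
gripper_width: 0.261
t: 30.3
position: [0.4347, -0.2154, -0.0025]
orientation: [0.125, 0.992, -0.0, 0.0]
wrist_force: [-0.2, 1.6, -0.7]
gripper_width: 0.256
t: 30.55
position: [0.4341, -0.2179, -0.0025]
orientation: [0.125, 0.992, 0.0, 0.0]
wrist_force: [0.9, 3.2, 0.6]
gripper_width: 0.257
[ 0.43413596 -0.21792191 -0.00254092] [52.27780897  0.34785518] [0.87575964 3.16221906 0.5881032 ] [-3.2806647   0.06183414]
```

View pics/w33a.png

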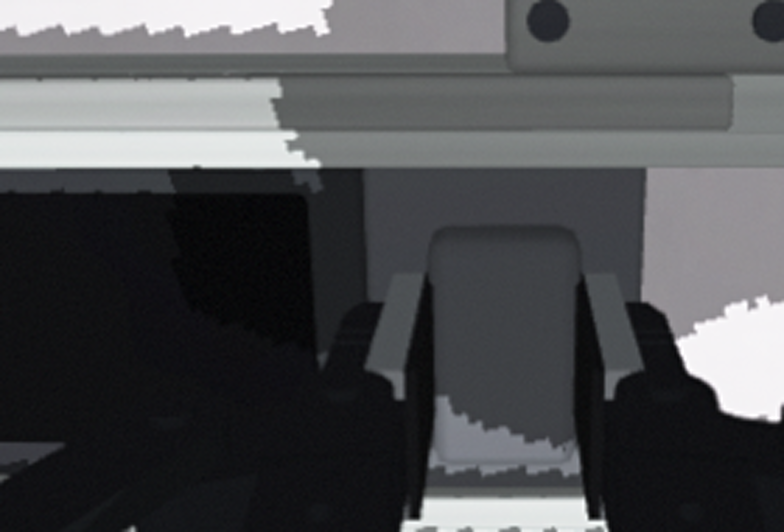

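```bash
python3 -m crank '[{"travel":[-0.75,-2.9,0],"twist":[0,0,0]},{"travel":[0,0,0],"twist":[0,0,0]},{"travel":[0,0,0],"twist":[0,0,0]}]'
python3 -m crank '[{"travel":[-0.75,-2.9,0],"twist":[0,0,0]},{"travel":[0,0,0],"twist":[0,0,0]},{"travel":[0,0,0],"twist":[0,0,0]}]'
python3 -m crank '[{"travel":[-0.5,-1.9,0],"twist":[0,0,0]},{"travel":[0,0,0],"twist":[0,0,0]},{"travel":[0,0,0],"twist":[0,0,0]}]'
python3 - <<'E'
from h import *
s=ctrl.get_state();print(s["position"],hol(s["position"]),s["wrist_force"],hol(s["wrist_force"][:2]/1000+m))
im=ctrl.camera("wrist");cv2.imwrite("pics/w34.png",im[:,:,::-1]);crop(im,100,150,380,340,2.8,"pics/w34a.png")
im=ctrl.camera("top");crop(im,275,215,405,295,6,"pics/t34.png")
E
```

```text
t: 30.85
position: [0.4334, -0.2205, -0.0025]
orientation: [0.125, 0.992, 0.001, 0.0]
wrist_force: [1.4, 4.4, 0.7]
gripper_width: 0.259
t: 31.1
position: [0.4327, -0.2233, -0.0026]
orientation: [0.125, 0.992, 0.001, 0.0]
wrist_force: [1.4, 4.6, -0.4]
gripper_width: 0.259
t: 31.35
position: [0.4323, -0.2248, -0.0025]
orientation: [0.125, 0.992, 0.001, 0.0]
wrist_force: [1.9, 5.7, -0.0]
gripper_width: 0.258
[ 0.43229275 -0.22482561 -0.00252633] [59.42300409  0.27942835] [ 1.85596884  5.70068628 -0.00573959] [-5.98314942  0.37995714]
```

View pics/w34a.png

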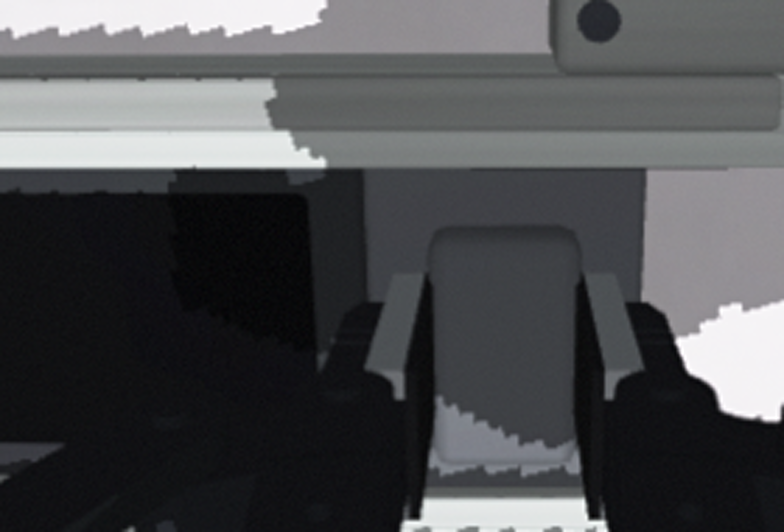

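View pics/t34.png

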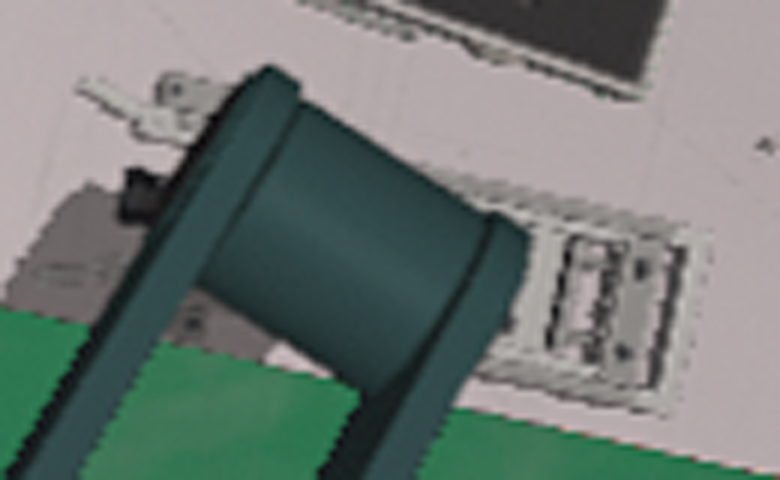

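```bash
python3 -m crank '[{"travel":[-0.4,-1.5,0],"twist":[0,0,0]},{"travel":[0,0,0],"twist":[0,0,0]},{"travel":[0,0,0],"twist":[0,0,0]}]'
python3 -m crank '[{"travel":[-0.4,-1.5,0],"twist":[0,0,0]},{"travel":[0,0,0],"twist":[0,0,0]},{"travel":[0,0,0],"twist":[0,0,0]}]'
python3 - <<'E'
from h import *
s=ctrl.get_state();print(s["position"],hol(s["position"]),s["wrist_force"],hol(s["wrist_force"][:2]/1000+m))
im=ctrl.camera("wrist");cv2.imwrite("pics/w35.png",im[:,:,::-1]);crop(im,220,150,420,340,3.1,"pics/w35a.png")
E
```

```text
t: 31.7
position: [0.432, -0.2261, -0.0025]
orientation: [0.125, 0.992, 0.001, 0.0]
wrist_force: [2.0, 6.3, 1.0]
gripper_width: 0.258
t: 31.95
position: [0.4316, -0.2274, -0.0025]
orientation: [0.125, 0.992, 0.001, 0.0]
wrist_force: [2.4, 7.2, 0.8]
gripper_width: 0.26
[ 0.43160077 -0.22737886 -0.00250661] [62.06812359  0.24415618] [2.44447115 7.19316732 0.84944388] [-7.575096    0.57880563]
```

View pics/w35a.png

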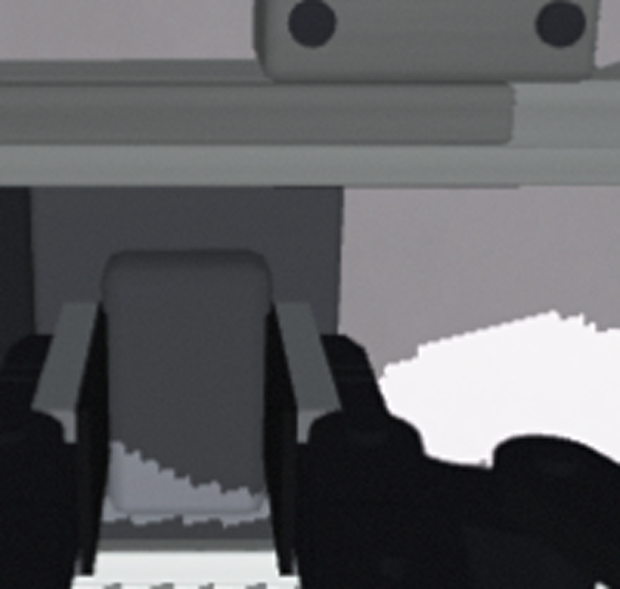

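```bash
python3 - <<'E'
from h import *
for k in(33,34,35):
    im=cv2.imread(f"pics/w{k}.png")[:,:,::-1]; im=np.clip((im.astype(float)-60)*2,0,255).astype(np.uint8)
    c=cv2.resize(im[200:222,260:400],None,fx=5.6,fy=9,interpolation=cv2.INTER_NEAREST);cv2.imwrite(f"pics/z{k}.png",c[:,:,::-1])
a=np.vstack([cv2.imread(f"pics/z{k}.png") for k in(33,34,35)]);cv2.imwrite("pics/z.png",a)
E
```

```text
(no output)
```

View pics/z.png

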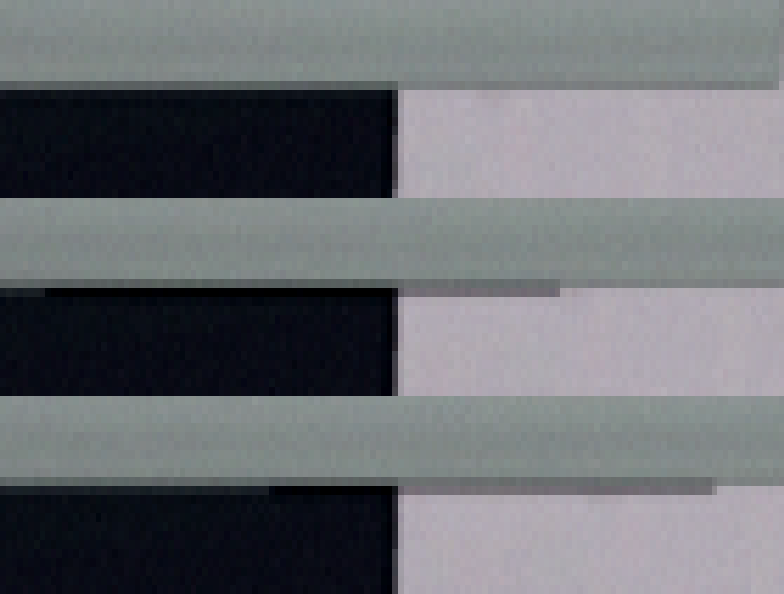

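```bash
python3 -m crank '[{"travel":[-0.4,-1.5,0],"twist":[0,0,0]},{"travel":[0,0,0],"twist":[0,0,0]},{"travel":[0,0,0],"twist":[0,0,0]}]'
python3 -m crank '[{"travel":[-0.4,-1.5,0],"twist":[0,0,0]},{"travel":[0,0,0],"twist":[0,0,0]},{"travel":[0,0,0],"twist":[0,0,0]}]'
python3 - <<'E'
from h import *
s=ctrl.get_state();print(s["position"],hol(s["position"]),s["wrist_force"],hol(s["wrist_force"][:2]/1000+m))
im=ctrl.camera("wrist");cv2.imwrite("pics/w36.png",im[:,:,::-1]);crop(im,220,150,420,340,3.1,"pics/w36a.png")
E
```

```text
t: 32.25
position: [0.4313, -0.229, -0.0025]
orientation: [0.125, 0.992, 0.001, 0.0]
wrist_force: [2.3, 7.4, 1.1]
gripper_width: 0.256
t: 32.5
position: [0.4308, -0.2306, -0.0025]
orientation: [0.125, 0.992, 0.001, 0.0]
wrist_force: [2.1, 6.6, 0.3]
gripper_width: 0.264
[ 0.43082358 -0.23059331 -0.00254383] [65.37486687  0.29078025] [2.11281744 6.62014067 0.29030498] [-6.93759311  0.40007736]
```

View pics/w36a.png

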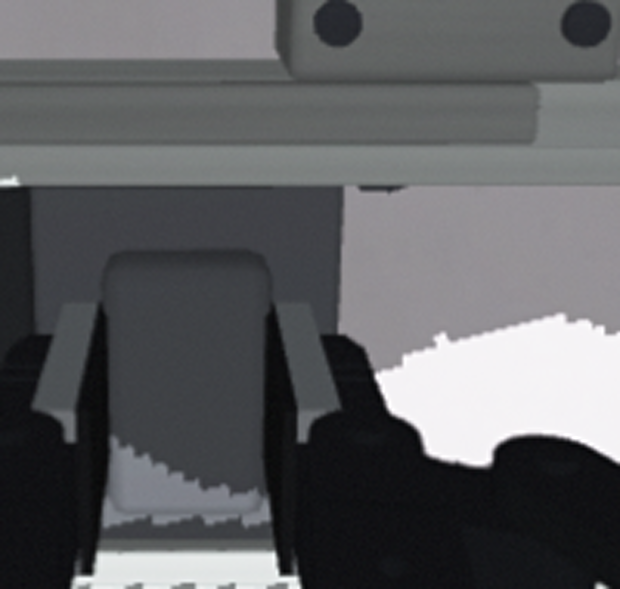

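The right catch is now showing as a dark tooth at (380,187), behind the keeper edge (343), and the force has dropped. I'll push a little further so the left one snaps too.

```bash
python3 -m crank '[{"travel":[-0.35,-1.3,0],"twist":[0,0,0]},{"travel":[0,0,0],"twist":[0,0,0]},{"travel":[0,0,0],"twist":[0,0,0]}]'
python3 - <<'E'
from h import *
s=ctrl.get_state();print(hol(s["position"]),hol(s["wrist_force"][:2]/1000+m))
im=ctrl.camera("scene");cv2.imwrite("pics/s37.png",im[:,:,::-1]);crop(im,240,220,300,280,9,"pics/s37a.png")
im=ctrl.camera("wrist");crop(im,220,150,420,340,3.1,"pics/w37a.png")
E
```

```text
t: 32.8
position: [0.4306, -0.2317, -0.0025]
orientation: [0.125, 0.992, 0.001, 0.0]
wrist_force: [2.3, 7.1, 1.1]
gripper_width: 0.262
[66.55311481  0.32747908] [-7.47957585  0.49445636]
```

View pics/s37a.png

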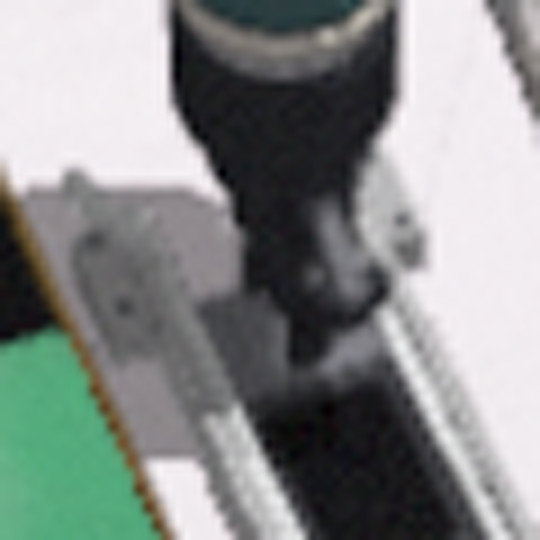

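View pics/w37a.png

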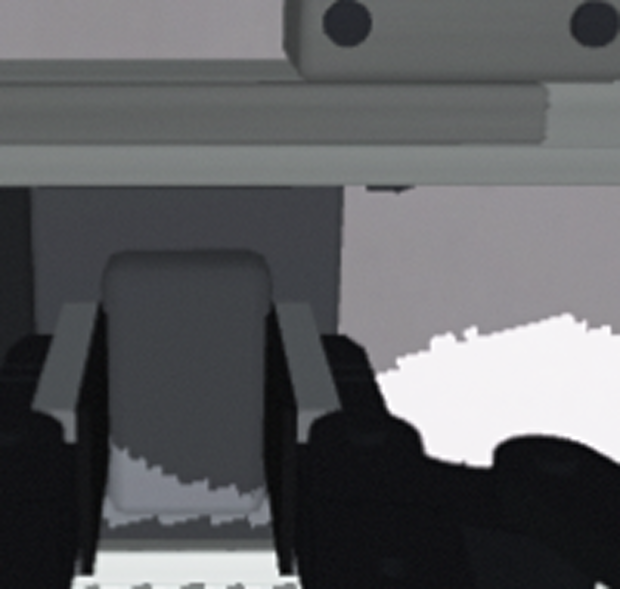

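```bash
python3 -m crank '[{"travel":[0.25,0.95,-0.4],"twist":[0,0,0]},{"travel":[0.25,0.95,0],"twist":[0,0,0]},{"travel":[0,0,0],"twist":[0,0,0]},{"travel":[0,0,0],"twist":[0,0,0]}]'
python3 -m crank '[{"travel":[0.13,0.5,0],"twist":[0,0,0]},{"travel":[0,0,0],"twist":[0,0,0]},{"travel":[0,0,0],"twist":[0,0,0]}]'
python3 - <<'E'
from h import *
s=ctrl.get_state();print(hol(s["position"]),hol(s["wrist_force"][:2]/1000+m))
im=ctrl.camera("wrist");crop(im,220,150,420,340,3.1,"pics/w38a.png")
E
```

```text
t: 33.23
position: [0.4308, -0.231, -0.0027]
orientation: [0.125, 0.992, 0.0, 0.0]
wrist_force: [1.9, 4.1, 1.6]
gripper_width: 0.26
t: 33.48
position: [0.4309, -0.2308, -0.0027]
orientation: [0.125, 0.992, -0.0, 0.0]
wrist_force: [2.0, 2.9, 3.0]
gripper_width: 0.262
[65.59682912  0.43306286] [-3.2530223  1.1977952]
```

View pics/w38a.png

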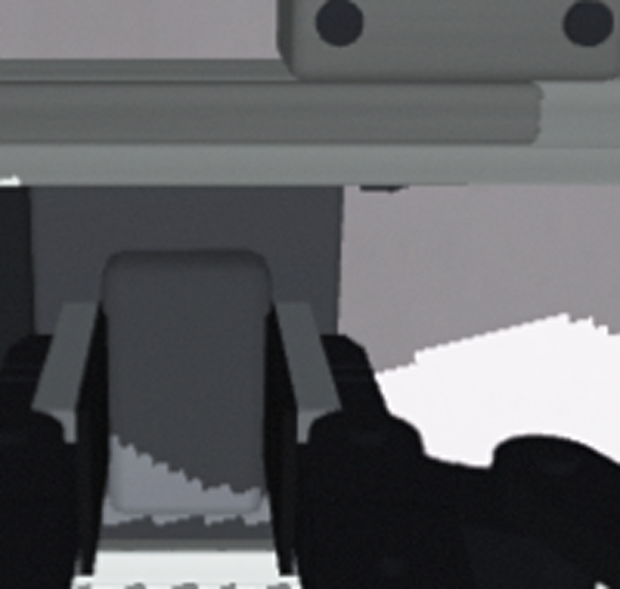

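```bash
python3 -m crank '[{"travel":[0.13,0.5,0],"twist":[0,0,0]},{"travel":[0,0,0],"twist":[0,0,0]},{"travel":[0,0,0],"twist":[0,0,0]}]'
python3 -m crank '[{"travel":[0,0,0],"twist":[0,0,0]},{"travel":[0,0,0],"twist":[0,0,0]},{"travel":[0,0,0],"twist":[0,0,0]}]' 45
python3 - <<'E'
from h import *
s=ctrl.get_state();print(hol(s["position"]),s["wrist_force"])
im=ctrl.camera("wrist");crop(im,220,150,420,340,3.1,"pics/w39a.png")
E
python3 -m crank '[{"travel":[0,0,5],"twist":[0,0,0]},{"travel":[0,0,20],"twist":[0,0,0]},{"travel":[0,0,35],"twist":[0,0,0]},{"travel":[0,0,40],"twist":[0,0,0]},{"travel":[-5,20,30],"twist":[0,0,0]},{"travel":[-10,20,10],"twist":[0,0,0]},{"travel":[0,0,0],"twist":[0,0,0]},{"travel":[0,0,0],"twist":[0,0,0]}]'
python3 - <<'E'
from h import *
import pickle
s=ctrl.get_state();print(s["position"])
i=ctrl.camera_info("wrist");im=ctrl.camera("wrist");cv2.imwrite("pics/w40.png",im[:,:,::-1]);pickle.dump(i,open("w40.pkl","wb"))
im=ctrl.camera("top");crop(im,275,215,405,295,6,"pics/t40.png")
E
```

```text
t: 33.78
position: [0.431, -0.2305, -0.0027]
orientation: [0.125, 0.992, -0.0, 0.0]
wrist_force: [0.2, 2.8, 2.8]
gripper_width: 0.26
t: 34.03
position: [0.4304, -0.2308, -0.0033]
orientation: [0.125, 0.992, -0.001, -0.0]
wrist_force: [-0.3, -1.0, 0.1]
gripper_width: 0.449
[ 6.56418919e+01 -3.35226010e-02] [-0.34823675 -1.01347423  0.13451939]
t: 34.75
position: [0.4162, -0.1902, 0.1384]
orientation: [0.125, 0.992, -0.001, 0.001]
wrist_force: [-0.1, 0.3, 0.1]
gripper_width: 0.448
[ 0.41623072 -0.19022694  0.13840248]
```

View pics/w39a.png

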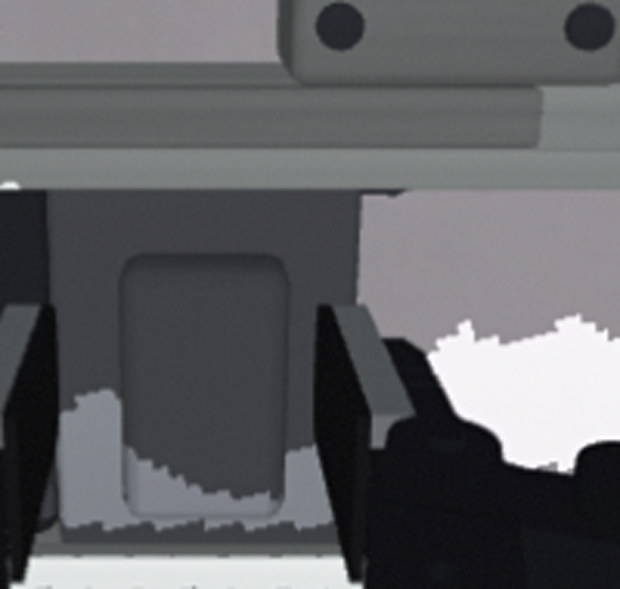

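View pics/w40.png

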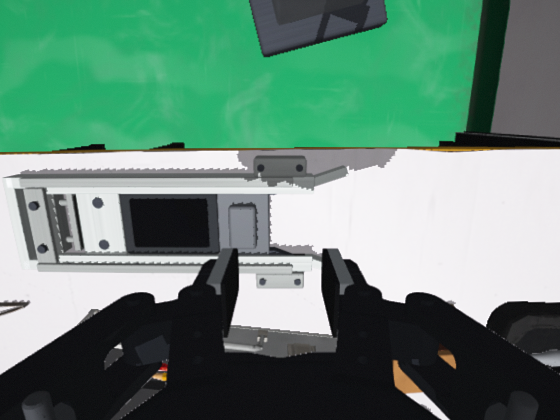

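View pics/t40.png

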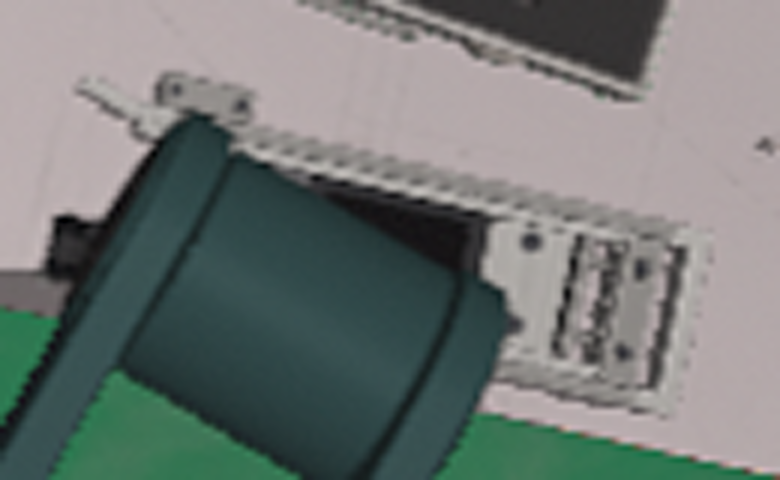

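```bash
python3 -m crank '[{"travel":[-10,10,10],"twist":[0,0,0]},{"travel":[-15,20,0],"twist":[0,0,0]},{"travel":[-15,20,0],"twist":[0,0,0]},{"travel":[0,0,0],"twist":[0,0,0]},{"travel":[0,0,0],"twist":[0,0,0]},{"travel":[0,0,0],"twist":[0,0,0]}]'
python3 - <<'E'
from h import *
im=ctrl.camera("wrist");cv2.imwrite("pics/w41.png",im[:,:,::-1])
a=cv2.imread("pics/w40.png")[:,:,::-1];crop(a,180,160,360,285,4.4,"pics/w40a.png")
E
```

```text
t: 35.35
position: [0.3759, -0.1407, 0.1461]
orientation: [0.125, 0.992, 0.0, -0.001]
wrist_force: [-0.3, 0.9, 0.2]
gripper_width: 0.45
```

View pics/w40a.png

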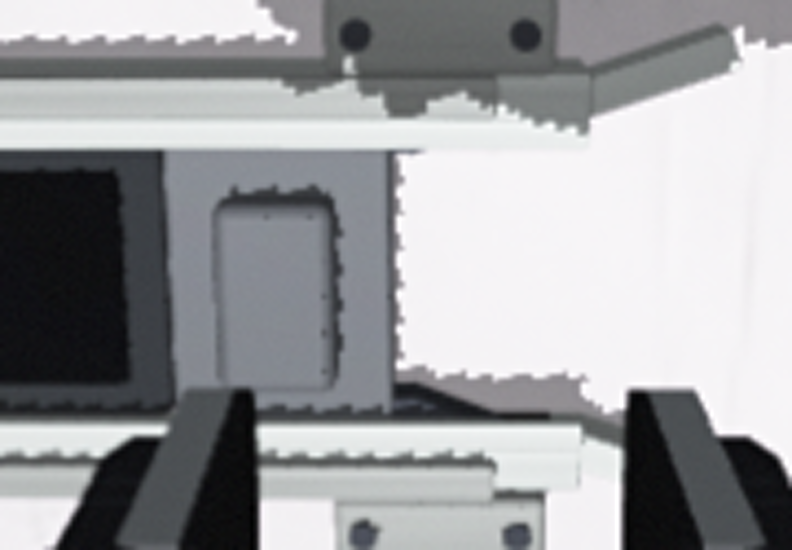

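View pics/w41.png

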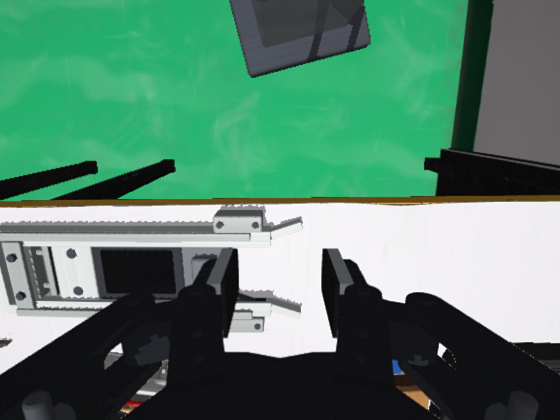

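Both catches stand out behind the keeper: the left one around (440,400) and the right one at (405,152). The row is closed up and square, so I'm handing in.

```bash
python3 - <<'E'
from h import *
im=ctrl.camera("top");cv2.imwrite("pics/t42.png",im[:,:,::-1])
print(ctrl.get_state()["t"],ctrl.hand_in())
E
```

```text
the job is handed in; nothing more can be done
35.45 None
```

View pics/t42.png

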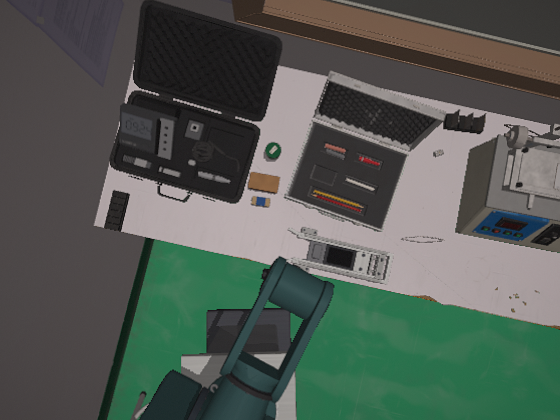

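The holder is loaded in the order asked: spacer bar, then glass tile with its long side along the rails, then locking block. I pressed the block in and let go, the row stayed put, and I handed in at 35.5 s of the 72 s.

- **Catches and row:** In the last close-up after release, both catches stood out behind the block. The row lay flat and closed up, with the tile skewed by perhaps half a degree at most. The top picture at hand-in shows the pad still pressed in.
- **Forces:** The push along the row read at most about 7.6 N, well under the tile's 35 N limit. It dropped slightly when the catches snapped. The highest wrist force I saw was about 13 N, when the fingertips briefly pressed on the locking block's plate; I reopened, raised and gripped it again.
- **Other things on the table:** In the hand-in picture the rack, pot, sanding block, rubber block and tweezers are where they started.
- **What disagreed:** The fingertips did not sit 22 mm ahead of the reported TCP. They looked about 21–25 mm behind it in the pictures, and about 16 mm behind it when they touched the plate. I set heights from the pictures and by feel instead.
- **Frame offset:** I estimated d at about 11 mm from the pictures and the feel of the pad, but did not confirm it separately.

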